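Put the column station's loose parts away in their trays

TASK

Sort the loose parts into the two grey trays: lay one column cartridge in each long bay, lengthwise, stand one blue screw cap, top up as it is now, in each of the two square bays, and stand the pale stopper upright on its head, as it is now, in the narrow bay. Every part must rest flat on the floor of its bay, with none left on a wall, and be let go. Leave the conical flask and the glass beaker standing where they are.

Things in the scene. Friction and masses are not known exactly. Their poses are not given: they have to be found in the camera images.
- column_1: Lying chromatography column cartridge: round off-white barrel about 28 mm thick with a blue band near one end and thin tips at both, 112 mm long, 30 mm high, with its long axis along its own y. Origin: under its middle, at the level it rests on. One of two alike, either may take either long bay. It does not roll. Grip across the barrel.
- column_2: Lying chromatography column cartridge: round off-white barrel about 28 mm thick with a blue band near one end and thin tips at both, 112 mm long, 30 mm high, with its long axis along its own y. Origin: under its middle, at the level it rests on. One of two alike, either may take either long bay. It does not roll. Grip across the barrel.
- cap_1: Spare blue screw cap, closed top up: disc 46 mm in diameter and 24 mm high. Origin: centre of its underside. One of two alike (the shades differ a little, which does not matter); either may take either square bay.
- cap_2: Spare blue screw cap, closed top up: disc 46 mm in diameter and 24 mm high. Origin: centre of its underside. One of two alike (the shades differ a little, which does not matter); either may take either square bay.
- stopper: Pale ground-joint stopper standing upright on its head: 29 mm in diameter at the foot, tapering to about 20 mm at the top, 44 mm high; grip it by the taper, above the foot. Origin: centre of its underside.
- column_tray: Grey tray, fixed; floor 3 mm thick, walls and dividers 4 mm thick, 10 mm high over the table. Origin: centre of its underside, axes along its edges. 142 mm along x, 128 along y, on a side of the table that changes. Two long bays, each 134 mm along x and 58 mm along y, centred at x = 0, y = -31 and +31 mm, for the columns, which lie along x, either end first.
- small_tray: Grey tray, fixed; floor 3 mm thick, walls and dividers 4 mm thick, 10 mm high over the table. Origin: centre of its underside, axes along its edges. 194 mm along x, 74 along y, on a side of the table that changes. A row of three bays, each 66 mm along y, at y = 0: two square ones 66 mm along x, centred at x = -60 and +10 mm (caps), and a narrow one 46 mm along x, centred at x = +70 mm (stopper).
- flask: Bystander, to be left alone: small conical glass flask, 64 mm wide, 102 mm high. Origin: centre of its underside.
- beaker: Bystander, to be left alone: small glass beaker, 54 mm wide, 68 mm high. Origin: centre of its underside.

How it is judged:
By the outcome, as a careful person would: the job done as asked, in the order asked, and still so for the second after the job is handed in, with the robot touching nothing.
It also fails if it takes over 128 s, if anything falls off the work surface, if the arm or the gripper's body presses on something with over 40 N, if the wrist force passes 120 N, or if a joint passes its speed limit or range.

ROBOT

A 6-joint arm with a two-finger parallel gripper is mounted at the origin on a cart in front of the work surface, level with it; the furniture and walls round the work are solid. World frame = base frame: x ahead of the robot, y to its left, z up, the work surface at z = 0. Lengths are in mm, angles in degrees, forces in N, time in s.
With the tool pointing down it reaches from about 325 to 775 mm from the base axis. Payload 5.5 kg.
Tool frame: the origin (TCP) lies midway between the tips of the shut fingers; the grasp point (between the pads) lies grasp_offset behind it (grasp_offset is the distance from the TCP to the grasp point, in mm); x points along the fingers, z is the direction in which the jaws open and shut, and the axes are right-handed (so a half turn about x gives the same grasp; the last joint's range is limited). The gripper opens to 88 mm and grips with 3 to 60 N. Pads are 20 mm wide; open, the fingers measure 115 mm over their backs; the gripper's body (75 mm by 178 mm) begins 61 mm behind the grasp point.
Start: joints at [-3.249, 5.22, 70.514, -0, 104.267, -3.249], TCP at [600.014, -0.003, 222.631] pointing down, gripper open.
Joint ranges: [-164.24, 164.24], [-49.07, 125.15], [9.68, 141.18], [-86.29, 266.29], [3.28, 154.24], [-151.56, 151.56]. Speed limits (degrees/s): [147.25, 147.25, 172.46, 180, 180, 180].

INTERFACE

Orientations are given as a 3x3 rotation matrix whose columns are the frame's x, y, z axes.
In Python, from rig import * gives the robot as it stands.
- The arm moves only by the tool play_rows, never from a script. Its argument "increments" is a list of rows, each an object with "translation": the shift along the tool's x, y, z in m, a list of three; "angular": the turn, a rotation vector about the tool's x, y, z in rad, a list of three; "grip": the opening, from 0 (shut) to 1 (fully open). A call has 1 to 10 rows; each row shifts and turns the commanded pose from where the row before left it, along the tool's axes as they then stand; what a row does not reach is not made up. A row lasts 1/10 s, in which the tool goes at most 50 mm and 8.59 degrees, less where a joint would pass 70% of its speed; a pose out of reach is approached as far as the arm can. A call with a gripper value outside its range is refused whole. The fingers move at their own pace and stop on an object; "squeeze" is the grip in N (left out, the last holds). Time passes only in rows, so rows that do not move let the fingers close. It gives the time, the measured TCP pose, the force and the opening at its end, in the units of the state.
- get_state(): the state, without advancing time (a new reading comes with each control period).
- capture(name): name is "scene" or "side" or "wrist"; returns a dict with "img" (480x640x3 uint8, red, green, blue), "mtx" (3x3 intrinsics, pixels), "R" (3x3) and "t" (3): a world point X has camera coordinates R X + t. Camera axes: x right, y down, z forward; pixel columns grow to the right and rows downward; lengths in mm; the calibration is good to about 2 mm. A picture is of the moment at which its call begins. There is no depth.
- finish_job(): hands the job in, once; it reports no verdict.
The state is a dict: "time": time; "qpos": joint angles; "joint_velocities": joint speeds; "joint_efforts": joint torques, N m; "tool_pos": TCP position; "tcp_rot": TCP orientation; "contact_force": force on the tool from outside, world axes, zero at the start; "ft_torque": the same for the moment, N m; "gripper_width": opening from 0.0 (shut) to 1.0 (fully open).
Only numpy, scipy, OpenCV 4.12 (cv2) and the standard library are available. Lean on these libraries where they do the work, as an engineer would, in place of code of your own. Each camera call takes 0.05 s, during which the arm holds its last target.

## Working session

There is one attempt and no reset: what is moved stays moved. The work goes in short steps, Python scripts to look and compute and a tool call to move; the robot and the scene stay as the last step left them, time stands still between calls to the robot, and variables do not carry over. Pictures are saved under pics/ and viewed, and the job is handed in when it is done.

Besides the shell and the picture viewer there is one more tool, called after ">>>" as name([rows], argument=value, ...), one row to a line, values as JSON. play_rows: Moves the arm, as the interface text tells. Its arguments: {"type":"object","properties":{"increments":{"type":"array","items":{"type":"object","properties":{"translation":{"type":"array","items":{"type":"number"}},"angular":{"type":"array","items":{"type":"number"}},"grip":{"type":"number"}}}},"squeeze":{"type":"number"}},"required":["increments"]}

```bash
ls; mkdir -p pics
python3 - <<'E'
from rig import *
import cv2
s=get_state(); print(s)
for n in ["scene","side","wrist"]:
    c=capture(n); cv2.imwrite(f"pics/{n}0.png",c["img"][:,:,::-1]); print(n,c["mtx"],c["R"],c["t"])
E
```

```text
pics
{'time': 0.0, 'qpos': array([-3.24996678e+00,  5.26266377e+00,  7.05814567e+01, -8.96548166e-05,
        1.04266886e+02, -3.24913212e+00]), 'joint_velocities': array([ 0.14934195,  0.04297329,  0.00631166, -0.02387233,  0.064533  ,
       -0.04746313]), 'joint_efforts': array([-3.13584051e-04, -4.46447504e+01, -4.06449509e+01,  6.96761138e-02,
        2.93726998e-02, -1.50731516e-04]), 'tool_pos': array([5.99701748e+02, 1.05521531e-03, 2.21515700e+02]), 'tcp_rot': array([[-1.93439686e-03,  1.50564844e-05,  9.99998129e-01],
       [ 1.08322934e-04,  9.99999994e-01, -1.48469726e-05],
       [-9.99998123e-01,  1.08294012e-04, -1.93439848e-03]]), 'contact_force': array([0.45255581, 0.04009854, 0.19642282]), 'ft_torque': array([-0.04733044,  0.0123911 , -0.02004398]), 'gripper_width': 0.9992357129762995}
scene [[506.8842922    0.         328.67011613]
 [  0.         506.8842922  242.54346734]
 [  0.           0.           1.        ]] [[-0.47861732 -0.87793176  0.01270031]
 [-0.56636302  0.29764335 -0.76853196]
 [ 0.67093845 -0.37502569 -0.63968534]] [263.25364892 320.25686253 880.11749765]
side [[472.9571601    0.         319.0826015 ]
 [  0.         472.9571601  229.34090732]
 [  0.           0.           1.        ]] [[-0.83956519 -0.54323557  0.00504015]
 [-0.34509396  0.52612805 -0.77723834]
 [ 0.41957175 -0.65428158 -0.62918611]] [443.27243178 227.9633064  667.94580416]
wrist [[371.74345836   0.         318.82676586]
 [  0.         371.74345836 230.11663577]
 [  0.           0.           1.        ]] [[ 9.99997165e-01  2.73911683e-04 -2.36540176e-03]
 [ 9.25215742e-04 -9.60006505e-01  2.79976169e-01]
 [-2.19411233e-03 -2.79977563e-01 -9.60004036e-01]] [-598.29989843  -34.38396353  390.61863479]
```

View pics/scene0.png

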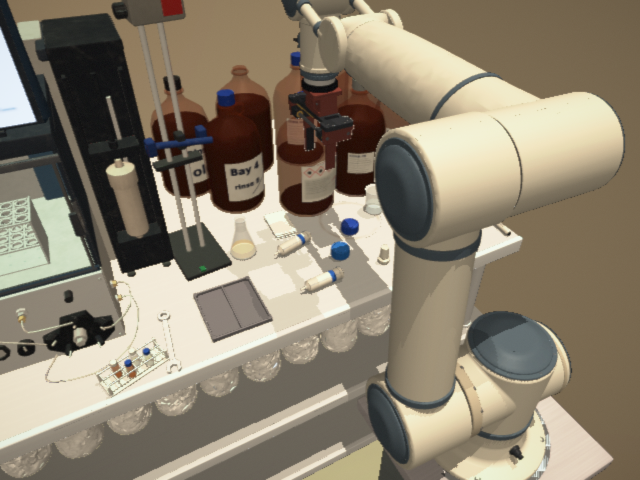

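View pics/side0.png

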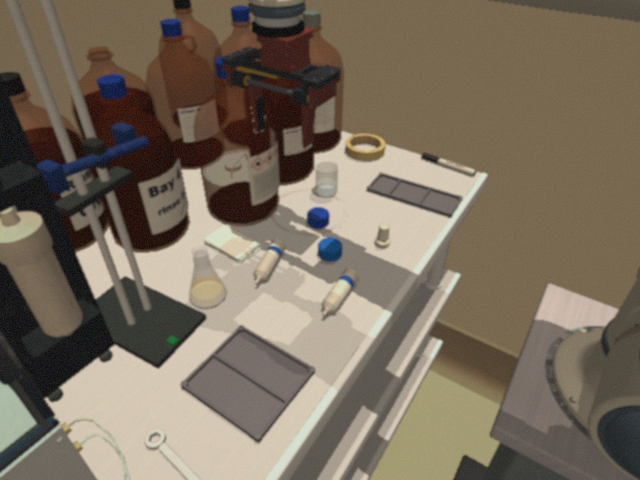

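View pics/wrist0.png

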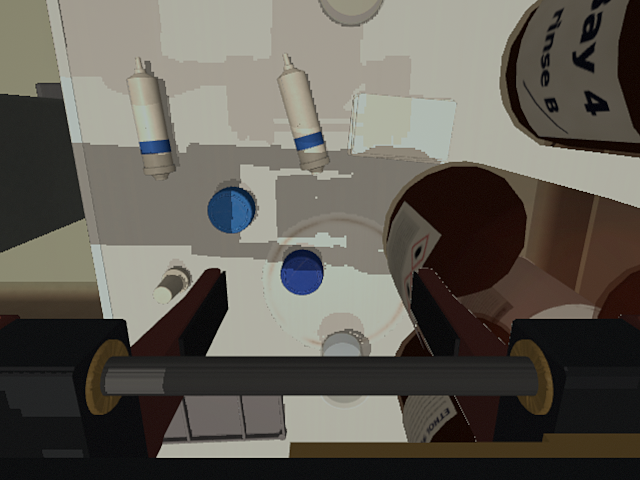

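The wrist view has +x to the right and +y up. It shows both columns (about 152,120 and 303,115), the caps (231,210 and 302,272), the stopper (170,285) and part of the small tray (230,415). The side view shows both trays (column tray 248,380, small tray 415,193). Next I'll zoom in and measure.

```bash
cat > h.py <<'E'
from rig import *
import numpy as np, cv2
def ray(c,uv):
    d=c["R"].T@np.linalg.solve(c["mtx"],np.array([uv[0],uv[1],1.0])); o=-c["R"].T@c["t"]; return o,d
def onz(c,uv,z):
    o,d=ray(c,uv); return o+d*(z-o[2])/d[2]
def proj(c,X):
    p=c["mtx"]@(c["R"]@np.array(X,float)+c["t"]); return p[:2]/p[2]
def mid(c1,u1,c2,u2):
    o1,d1=ray(c1,u1);o2,d2=ray(c2,u2)
    A=np.stack([d1,-d2],1); s=np.linalg.lstsq(A,o2-o1,rcond=None)[0]
    a=o1+d1*s[0];b=o2+d2*s[1]; return (a+b)/2,np.linalg.norm(a-b)
def comps(m,amin=40):
    n,l,st,ce=cv2.connectedComponentsWithStats(m.astype(np.uint8))
    return [(st[i],ce[i],l==i) for i in range(1,n) if st[i,4]>=amin]
E
python3 - <<'E'
from h import *
import pickle
C={n:capture(n) for n in ["scene","side","wrist"]}
pickle.dump(C,open("c0.pkl","wb"))
s=C["side"]["img"]; 
def crop(n,x0,y0,x1,y1,k,f): cv2.imwrite(f,cv2.resize(C[n]["img"][y0:y1,x0:x1,::-1],None,fx=k,fy=k,interpolation=cv2.INTER_CUBIC))
crop("side",300,140,500,290,4,"pics/s_r.png"); crop("side",170,220,370,445,2.6,"pics/s_l.png")
for n in C:
    hsv=cv2.cvtColor(C[n]["img"],cv2.COLOR_RGB2HSV)
    m=(hsv[...,0]>98)&(hsv[...,0]<130)&(hsv[...,1]>130)&(hsv[...,2]>60)
    for st,ce,_ in comps(m,30): print(n,st,ce.round(1),onz(C[n],ce,24).round(1), onz(C[n],ce,20).round(1))
E
```

```text
scene [292  52   8  13  92] [295.4  58.2] [1683.9 -455.9   24. ] [1694.  -460.6   20. ]
scene [218  90  16  16 230] [225.6  97.4] [1439.5  -55.6   24. ] [1448.3  -58.3   20. ]
scene [195 125  10   8  54] [199.8 128.4] [1247.8  101.8   24. ] [1255.6   99.9   20. ]
scene [144 136  68  12 313] [178.3 141.7] [1192.1  188.8   24. ] [1199.6  187.4   20. ]
scene [342 219  16  16 212] [349.5 226.3] [568.4 -69.1  24. ] [572.8 -71.9  20. ]
scene [332 242  17  18 257] [339.8 250.7] [498.3  -1.4  24. ] [502.3  -3.8  20. ]
scene [329 271   7  10  32] [332.7 275.1] [432.8  54.1  24. ] [436.4  52.   20. ]
side [232   6  17  15 209] [240.   13.4] [ 1660.2 -1110.6    24. ] [ 1670.7 -1122.3    20. ]
side [161  20  20  16 258] [170.6  27.4] [1758.  -796.3   24. ] [1769.1 -805.8   20. ]
side [216  57  10  21 114] [219.9  67.3] [1290.9 -572.9   24. ] [1298.8 -580.8   20. ]
side [ 98  75  28  24 507] [111.6  86.1] [1457.9 -271.9   24. ] [1466.9 -277.7   20. ]
side [112 123  21  12 135] [121.8 128.2] [1206.7 -105.5   24. ] [1213.9 -110.2   20. ]
side [ 37 138 111  41 781] [ 89.  157.5] [1149.6   35.3   24. ] [1156.5   31.6   20. ]
side [308 208  20  20 318] [317.8 217.5] [574.  -66.1  24. ] [576.8 -70.4  20. ]
side [319 238  22  23 423] [329.5 249.1] [504.4   1.5  24. ] [506.8  -2.4  20. ]
side [341 276  12   9  37] [347.4 279.5] [437.8  51.1  24. ] [439.6  47.6  20. ]
wrist [294 132  29  18 316] [308.2 140.8] [588.6  59.2  24. ] [588.5  59.   20. ]
wrist [139 140  29  14 320] [153.5 146.5] [442.2  53.9  24. ] [440.4  53.7  20. ]
wrist [ 208  190   44   43 1503] [229.5 210.9] [510.   -8.5  24. ] [509.   -9.5  20. ]
wrist [ 281  256   42   38 1241] [301.1 274.8] [580.1 -77.1  24. ] [579.9 -78.8  20. ]
```

View pics/s_r.png

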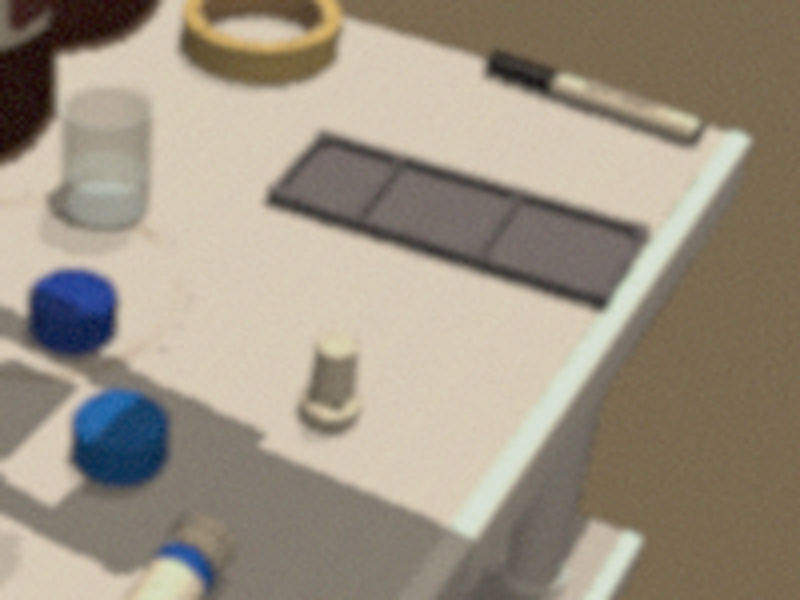

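View pics/s_l.png

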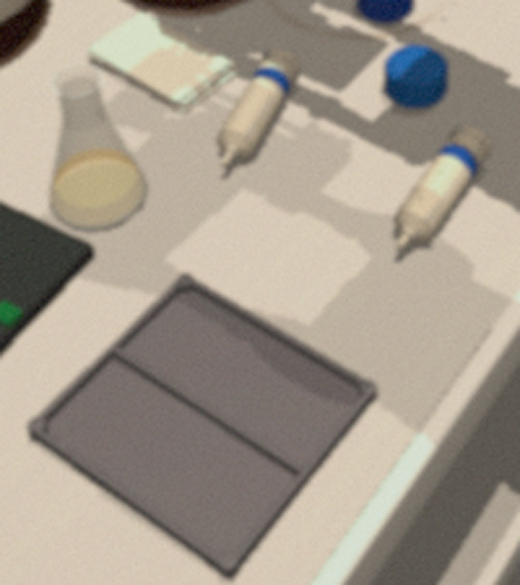

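The narrow bay is at the +x end of the small tray (left end in the side view). The column tray corners in the side view are about (182,385), (242,328), (314,369) and (258,441). I'll compute positions for everything.

Run:
```python
from h import *
import pickle, rig
print([n for n in dir(rig) if not n.startswith('__')])
print(getattr(rig,'grasp_offset',None))
C=pickle.load(open("c0.pkl","rb")); S=C["side"];W=C["wrist"]
print("coltray z10"); 
for p in [(182.3,384.6),(241.9,327.7),(314.2,369.2),(258.5,441.2)]: print(onz(S,p,10).round(1))
print("small z10")
for p in [(367,189.25),(380.5,173.25),(462,198),(451.75,216.25)]: print(onz(S,p,10).round(1))
print("flask base",onz(S,(207,303),0).round(0)); print("beaker",onz(S,(326,194),0).round(0))
# columns in wrist: band + ends, z 15
hsv=cv2.cvtColor(W["img"],cv2.COLOR_RGB2HSV)
def crop(n,x0,y0,x1,y1,k,f): cv2.imwrite(f,cv2.resize(C[n]["img"][y0:y1,x0:x1,::-1],None,fx=k,fy=k,interpolation=cv2.INTER_CUBIC))
crop("wrist",110,40,350,200,3.3,"pics/w_c.png"); crop("scene",180,260,290,345,6,"pics/sc_t.png")
for n in [(152,57),(163,180),(288,53),(319,172)]: print(onz(W,n,16).round(1))
for s_ in ([(139,140,29,14)],): pass
```

```text
['Unreachable', 'capture', 'finish_job', 'get_state', 'grasp_offset']
18.700000000000003
coltray z10
[533.3 343.5  10. ]
[529.  220.6  10. ]
[392.8 222.   10. ]
[393.5 349.   10. ]
small z10
[ 548.8 -226.1   10. ]
[ 554.1 -301.    10. ]
[ 362.3 -308.8   10. ]
[ 357.5 -234.8   10. ]
flask base [618. 207.   0.]
beaker [ 622. -173.    0.]
[447.2 132.8  16. ]
[444.1  20.9  16. ]
[570.7 136.2  16. ]
[598.8  28.9  16. ]
```

View pics/w_c.png

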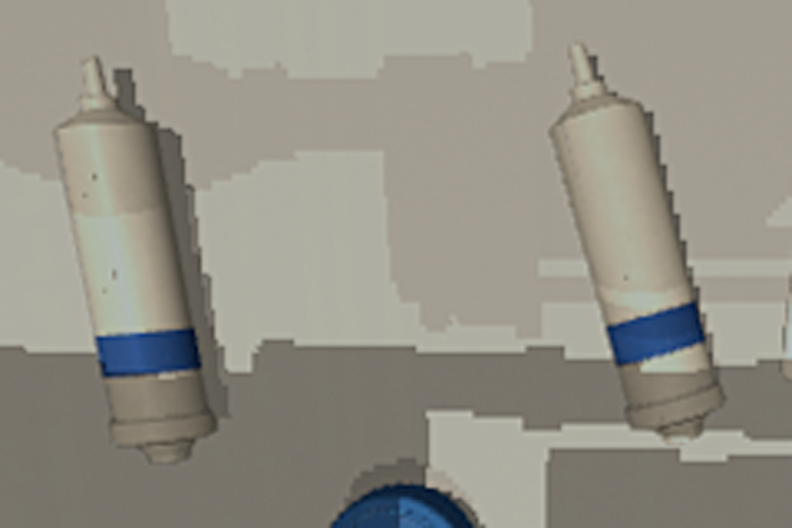

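View pics/sc_t.png

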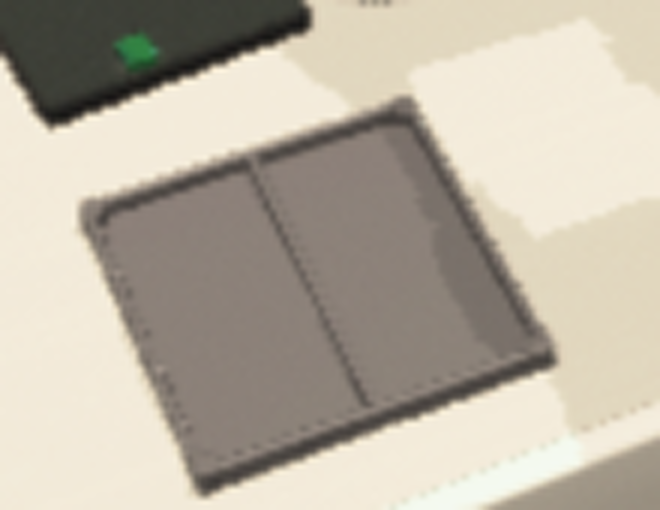

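Run:
```python
from h import *
import pickle
C=pickle.load(open("c0.pkl","rb")); S=C["side"];W=C["wrist"];Q=C["scene"]
for a,b in [((138.8,57.6),(161.5,180)),((284.8,53.6),(317,173.3))]:
    A=onz(W,a,15);B=onz(W,b,15);print("col",A.round(1),B.round(1),"mid",((A+B)/2).round(1),"len",np.linalg.norm(A-B).round(1),"axis ang from +y",np.degrees(np.arctan2(A[0]-B[0],A[1]-B[1])).round(1))
# same in side: tips
for a,b in [((170+402/2.6,220+258/2.6),(170+478/2.6,220+132/2.6)),((170+226/2.6,220+172/2.6),(170+283/2.6,220+60/2.6))]:
    A=onz(S,a,15);B=onz(S,b,15);print("col side",A.round(1),B.round(1),"mid",((A+B)/2).round(1),"len",np.linalg.norm(A-B).round(1))
for p in [(205,200),(240,221),(278,195)]: print("bottle",onz(S,p,0).round(0))
for p in [(118,240),(150,249),(187,225)]: print("bottle4",onz(S,p,0).round(0))
for p in [(245,275),(285,190)]: pass
# tray from scene
for p,q in [((194.2,294.2),(182.3,384.6)),((248.3,276.7),(241.9,327.7)),((272.2,319.2),(314.2,369.2)),((213.3,340),(258.5,441.2))]:
    print("tray tri",mid(Q,p,S,q)[0].round(1),onz(Q,p,10).round(1))
```

```text
col [434.7 132.5  15. ] [442.1  20.8  15. ] mid [438.4  76.6  15. ] len 111.9 axis ang from +y -3.8
col [567.7 135.8  15. ] [596.8  27.5  15. ] mid [582.3  81.7  15. ] len 112.2 axis ang from +y -15.0
col side [427.6 139.2  15. ] [443.3  18.3  15. ] mid [435.5  78.7  15. ] len 121.9
col side [562.4 141.   15. ] [598.5  30.5  15. ] mid [580.5  85.7  15. ] len 116.2
bottle [828. -10.   0.]
bottle [717.   5.   0.]
bottle [ 708. -112.    0.]
bottle4 [876. 180.   0.]
bottle4 [804. 165.   0.]
bottle4 [798.  73.   0.]
tray tri [534.5 342.7   8.6] [533.4 342.5  10. ]
tray tri [530.9 218.5   8.1] [530.1 218.3  10. ]
tray tri [395.  218.8   2.6] [387.9 221.9  10. ]
tray tri [395.3 347.1   6.2] [392.5 347.1  10. ]
```

Column A's mid is at (438, 77) and column B's at (582, 82). Both measure 112 mm long, which matches the spec. The column tray centre is about (463, 283), with its axes nearly along the world axes. I'll pick column A first.

>>> play_rows([
  {"translation": [0.02, 0.015, -0.033], "angular": [-0.033, 0, 0], "grip": 1},
  {"translation": [0.02, 0.015, -0.033], "angular": [-0.033, 0, 0], "grip": 1},
  {"translation": [0.02, 0.0, -0.033], "grip": 1},
  {"translation": [0.02, 0.0, -0.033], "grip": 1},
  {"translation": [0.02, 0.0, -0.03], "grip": 1},
  {"translation": [0, 0, 0], "grip": 1},
], squeeze=20)

```text
validation failed for argument at $.in...
```

Run:
```python
from h import *
s=get_state(); print(s["tool_pos"].round(1), s["tcp_rot"].round(3)[:,2],s["time"])
c=capture("wrist"); cv2.imwrite("pics/w1.png",c["img"][:,:,::-1]); import pickle; pickle.dump(c,open("w1.pkl","wb"))
print(proj(c,[438.4,76.6,15]),proj(c,[434.7,132.5,15]))
```

```text
[599.9  -0.  222.3] [ 1.     0.    -0.001] 0.3
[150.590414   121.54276172] [138.76893978  57.60246005]
```

View pics/w1.png

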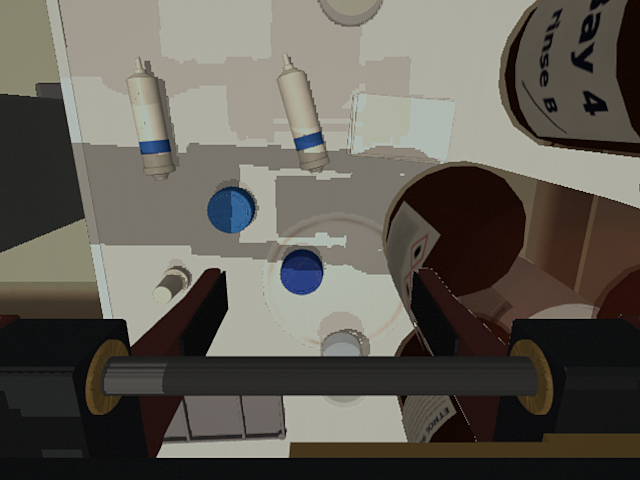

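The picture is unchanged because the call was refused: rows need every field. I'll resend with all fields.

>>> play_rows([
  {"translation": [0.02, 0.0153, -0.0323], "angular": [0, 0, 0], "grip": 1},
  {"translation": [0.02, 0.0153, -0.0323], "angular": [0, 0, 0], "grip": 1},
  {"translation": [0.02, 0.0153, -0.0323], "angular": [0, 0, 0], "grip": 1},
  {"translation": [0.02, 0.0153, -0.0323], "angular": [0, 0, 0], "grip": 1},
  {"translation": [0.02, 0.0153, -0.0323], "angular": [-0.066, 0, 0], "grip": 1},
  {"translation": [0, 0, 0], "angular": [0, 0, 0], "grip": 1},
  {"translation": [0, 0, 0], "angular": [0, 0, 0], "grip": 1},
], squeeze=20)

```text
time: 1.05
tool_pos: [438.2, 76.7, 122.6]
tcp_rot: [[0.0, -0.066, 0.998], [-0.0, 0.998, 0.066], [-1.0, -0.0, 0.0]]
contact_force: [0.6, 0.1, 0.4]
gripper_width: 0.999
```

Run:
```python
from h import *
s=get_state(); print(s["tool_pos"].round(1), s["tcp_rot"].round(3)[:,2],s["time"])
c=capture("wrist"); cv2.imwrite("pics/w2.png",c["img"][:,:,::-1]); import pickle; pickle.dump(c,open("w1.pkl","wb"))
print(proj(c,[438.4,76.6,15]),proj(c,[434.7,132.5,15]))
```

```text
[438.2  76.7 122.6] [0.998 0.066 0.   ] 1.05
[320.37553614 227.73648132] [320.5137379  151.90928161]
```

View pics/w2.png

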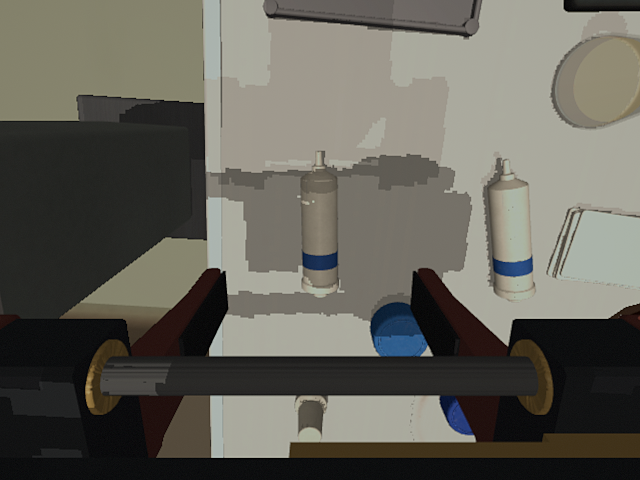

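Column A is vertical in the image and centred on column 320, so it lines up with the jaws. I'll descend and grip.

>>> play_rows([
  {"translation": [0.038, 0, 0], "angular": [0, 0, 0], "grip": 1},
  {"translation": [0.038, 0, 0], "angular": [0, 0, 0], "grip": 1},
  {"translation": [0.038, 0, 0], "angular": [0, 0, 0], "grip": 1},
  {"translation": [0, 0, 0], "angular": [0, 0, 0], "grip": 1},
  {"translation": [0, 0, 0], "angular": [0, 0, 0], "grip": 0},
  {"translation": [0, 0, 0], "angular": [0, 0, 0], "grip": 0},
  {"translation": [0, 0, 0], "angular": [0, 0, 0], "grip": 0},
  {"translation": [0, 0, 0], "angular": [0, 0, 0], "grip": 0},
  {"translation": [0, 0, 0], "angular": [0, 0, 0], "grip": 0},
  {"translation": [0, 0, 0], "angular": [0, 0, 0], "grip": 0},
], squeeze=20)

```text
time: 2.1
tool_pos: [438.8, 76.6, 9.1]
tcp_rot: [[0.001, -0.066, 0.998], [0.0, 0.998, 0.066], [-1.0, -0.0, 0.001]]
contact_force: [-0.1, -1.1, -0.7]
gripper_width: 0.498
```

>>> play_rows([
  {"translation": [0, 0, 0], "angular": [0, 0, 0], "grip": 0},
  {"translation": [0, 0, 0], "angular": [0, 0, 0], "grip": 0},
  {"translation": [0, 0, 0], "angular": [0, 0, 0], "grip": 0},
  {"translation": [0, 0, 0], "angular": [0, 0, 0], "grip": 0},
  {"translation": [0, 0, 0], "angular": [0, 0, 0], "grip": 0},
  {"translation": [0, 0, 0], "angular": [0, 0, 0], "grip": 0},
], squeeze=20)

```text
time: 2.7
tool_pos: [438.5, 76.5, 8.6]
tcp_rot: [[-0.0, -0.066, 0.998], [0.0, 0.998, 0.066], [-1.0, 0.0, -0.0]]
contact_force: [-0.2, 0.0, 1.1]
gripper_width: 0.338
```

>>> play_rows([
  {"translation": [-0.02, 0, 0], "angular": [0, 0, 0], "grip": 0},
  {"translation": [-0.03, 0, 0], "angular": [0, 0, 0], "grip": 0},
  {"translation": [-0.04, 0, 0], "angular": [-0.1487, 0, 0], "grip": 0},
  {"translation": [0, 0, 0], "angular": [-0.1487, 0, 0], "grip": 0},
  {"translation": [0, 0, 0], "angular": [-0.1487, 0, 0], "grip": 0},
  {"translation": [0, 0, 0], "angular": [-0.1487, 0, 0], "grip": 0},
  {"translation": [0, 0, 0], "angular": [-0.1487, 0, 0], "grip": 0},
  {"translation": [0, 0, 0], "angular": [-0.1487, 0, 0], "grip": 0},
  {"translation": [0, 0, 0], "angular": [-0.1487, 0, 0], "grip": 0},
  {"translation": [0, 0, 0], "angular": [-0.1487, 0, 0], "grip": 0},
], squeeze=20)

```text
time: 3.7
tool_pos: [438.4, 76.5, 98.3]
tcp_rot: [[-0.0, -0.953, 0.304], [-0.0, 0.304, 0.953], [-1.0, 0.0, -0.0]]
contact_force: [1.2, 0.3, -0.5]
gripper_width: 0.34
```

>>> play_rows([
  {"translation": [0, 0, 0], "angular": [-0.1487, 0, 0], "grip": 0},
  {"translation": [0, 0, 0], "angular": [-0.1487, 0, 0], "grip": 0},
  {"translation": [0, 0, 0], "angular": [0, 0, 0], "grip": 0},
  {"translation": [0, 0, 0], "angular": [0, 0, 0], "grip": 0},
], squeeze=20)

```text
time: 4.1
tool_pos: [438.4, 76.5, 98.4]
tcp_rot: [[-0.0, -1.0, 0.022], [-0.0, 0.022, 1.0], [-1.0, 0.0, -0.0]]
contact_force: [-0.4, 0.1, -0.8]
gripper_width: 0.337
```

Run:
```python
from h import *
s=get_state(); print(s["qpos"].round(1))
c=capture("wrist"); cv2.imwrite("pics/w3.png",c["img"][:,:,::-1])
print(c["R"].round(3),c["t"])
c=capture("side"); cv2.imwrite("pics/s3.png",c["img"][:,:,::-1])
```

```text
[  5.5 -18.7 105.2  -0.   93.6 -83.2]
[[ 0.022  1.     0.   ]
 [ 0.96  -0.021  0.279]
 [ 0.279 -0.006 -0.96 ]] [ -85.61010469 -417.37690227  149.35856405]
```

View pics/w3.png

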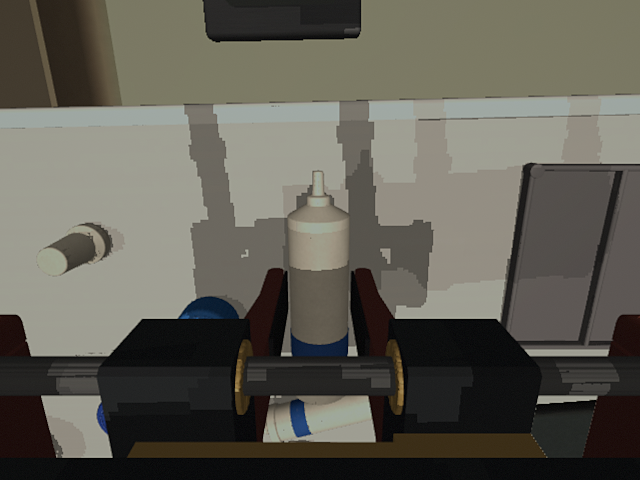

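View pics/s3.png

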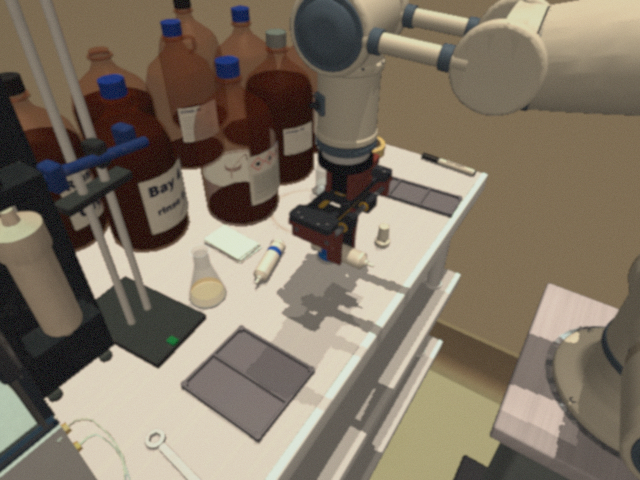

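Column A is held level and lies along x in the wrist view, with its tip at (318,172). The column tray is at the right of that view and the side view shows everything else undisturbed. I'll carry it over the tray and measure the tray from there.

>>> play_rows([
  {"translation": [-0.02, 0, 0.04], "angular": [0, 0, 0], "grip": 0},
  {"translation": [-0.02, 0, 0.04], "angular": [0, 0, 0], "grip": 0},
  {"translation": [-0.02, 0, 0.04], "angular": [0, 0, 0], "grip": 0},
  {"translation": [-0.02, 0, 0.04], "angular": [0, 0, 0], "grip": 0},
  {"translation": [-0.02, 0, 0.04], "angular": [0, 0, 0], "grip": 0},
  {"translation": [-0.02, 0, 0.0], "angular": [0, 0, 0], "grip": 0},
  {"translation": [0, 0, 0.0], "angular": [0, 0, 0], "grip": 0},
  {"translation": [0, 0, 0], "angular": [0, 0, 0], "grip": 0},
], squeeze=20)

```text
time: 5.0
tool_pos: [442.2, 276.3, 218.3]
tcp_rot: [[0.0, -1.0, 0.019], [-0.0, 0.019, 1.0], [-1.0, -0.0, -0.0]]
contact_force: [0.6, -0.5, -2.3]
gripper_width: 0.34
```

Run:
```python
from h import *
import pickle
c=capture("wrist"); cv2.imwrite("pics/w4.png",c["img"][:,:,::-1]); pickle.dump(c,open("w4.pkl","wb"))
for p in [(-71,-64),(-71,64),(71,64),(71,-64)]: print(proj(c,[463+p[0],283+p[1],10]).round(0))
```

```text
[260. 152.]
[391. 150.]
[386. 284.]
[268. 286.]
```

View pics/w4.png

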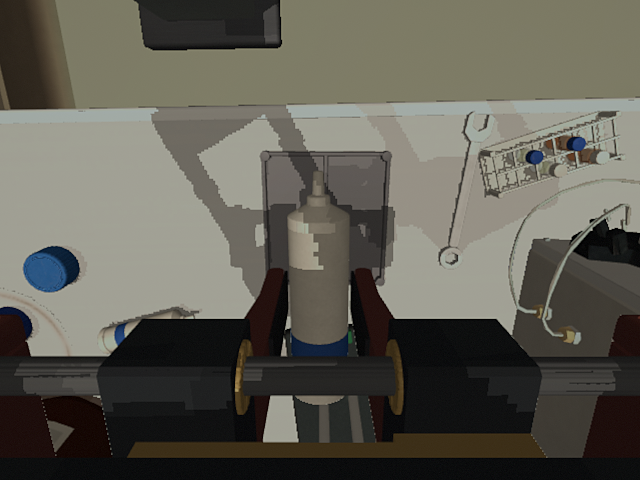

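The predicted tray corners ((260,152) and (391,150)) fall within a few px of the visible ones. I'll zoom in for a finer reading.

Run:
```python
from h import *
import pickle
c=pickle.load(open("w4.pkl","rb")); im=c["img"][140:295,250:400,::-1]
cv2.imwrite("pics/w4z.png",cv2.resize(im,None,fx=3.8,fy=3.8,interpolation=cv2.INTER_CUBIC))
```

```text
(no output)
```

View pics/w4z.png

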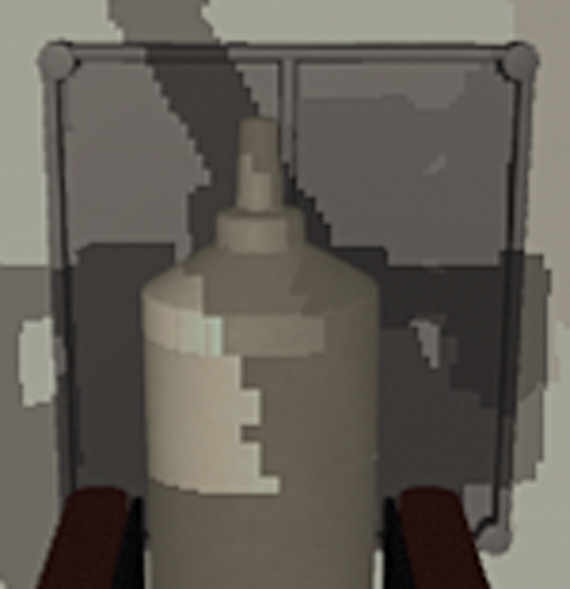

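Run:
```python
from h import *
import pickle
c=pickle.load(open("w4.pkl","rb"))
for p in [(265,156.3),(386.6,156.3),(379.5,281.3),(326.05,154.5)]: print(onz(c,p,10).round(1))
```

```text
[396.  224.1  10. ]
[398.2 343.2  10. ]
[531.  339.8  10. ]
[395.4 283.9  10. ]
```

Tray centre is about (463.5, 282) with a yaw of about -1.3°. The far bay centre is then (464, 313), so I'll lower there in stages.

>>> play_rows([
  {"translation": [0, -0.0213, 0.0371], "angular": [0, 0, 0], "grip": 0},
  {"translation": [0.04, 0, 0], "angular": [0, 0, 0], "grip": 0},
  {"translation": [0.04, 0, 0], "angular": [0, 0, 0], "grip": 0},
  {"translation": [0.04, 0, 0], "angular": [0, 0, 0], "grip": 0},
  {"translation": [0.04, 0, 0], "angular": [0, 0, 0], "grip": 0},
  {"translation": [0.025, 0, 0], "angular": [0, 0, 0], "grip": 0},
  {"translation": [0, 0, 0], "angular": [0, 0, 0], "grip": 0},
  {"translation": [0, 0, 0], "angular": [0, 0, 0], "grip": 0},
  {"translation": [0, 0, 0], "angular": [0, 0, 0], "grip": 0},
], squeeze=20)

```text
time: 5.95
tool_pos: [465.1, 313.4, 35.7]
tcp_rot: [[0.003, -1.0, 0.019], [0.002, 0.019, 1.0], [-1.0, -0.003, 0.002]]
contact_force: [0.8, 0.6, -0.9]
gripper_width: 0.336
```

Run:
```python
from h import *
c=capture("side"); cv2.imwrite("pics/s5.png",cv2.resize(c["img"][280:460,150:390,::-1],None,fx=3.3,fy=3.3)); 
c=capture("wrist"); cv2.imwrite("pics/w5.png",c["img"][:,:,::-1]);
```

```text
(no output)
```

View pics/s5.png

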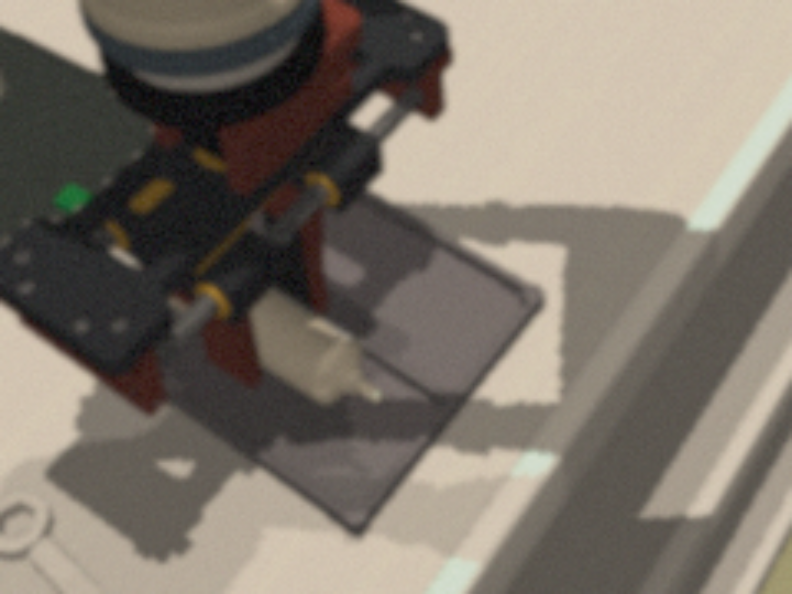

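View pics/w5.png

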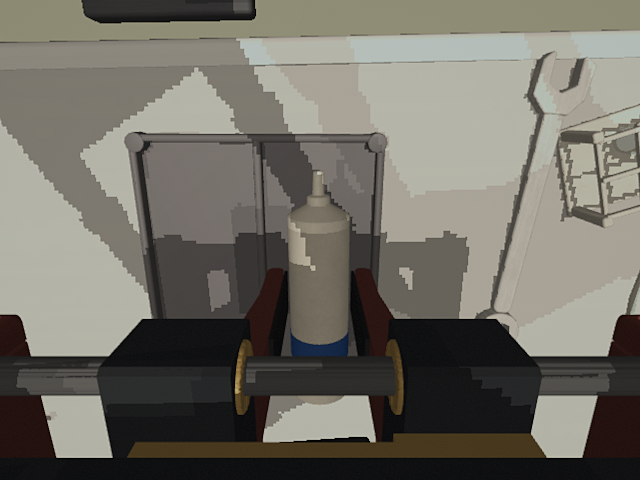

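Column A sits centred between the divider (column 260) and the outer wall (column 377). I'll lower it and release with only a partial opening.

>>> play_rows([
  {"translation": [0.015, 0, 0], "angular": [0, 0, 0], "grip": 0},
  {"translation": [0.005, 0, 0], "angular": [0, 0, 0], "grip": 0},
  {"translation": [0.004, 0, 0], "angular": [0, 0, 0], "grip": 0},
  {"translation": [0, 0, 0], "angular": [0, 0, 0], "grip": 0},
  {"translation": [0, 0, 0], "angular": [0, 0, 0], "grip": 0},
], squeeze=20)

```text
time: 6.55
tool_pos: [463.8, 313.1, 11.3]
tcp_rot: [[-0.0, -1.0, 0.018], [-0.0, 0.018, 1.0], [-1.0, 0.0, -0.0]]
contact_force: [-4.9, -4.0, 11.6]
gripper_width: 0.339
```

>>> play_rows([
  {"translation": [0, 0, 0], "angular": [0, 0, 0], "grip": 0.52},
  {"translation": [0, 0, 0], "angular": [0, 0, 0], "grip": 0.52},
  {"translation": [0, 0, 0], "angular": [0, 0, 0], "grip": 0.52},
  {"translation": [0, 0, 0], "angular": [0, 0, 0], "grip": 0.52},
  {"translation": [-0.01, 0, 0], "angular": [0, 0, 0], "grip": 0.52},
  {"translation": [-0.03, 0, 0], "angular": [0, 0, 0], "grip": 0.52},
  {"translation": [-0.03, 0, 0], "angular": [0, 0, 0], "grip": 0.52},
  {"translation": [-0.04, 0, 0], "angular": [0, 0, 0], "grip": 1},
  {"translation": [0, 0, -0.04], "angular": [0, 0, 0], "grip": 1},
  {"translation": [0, 0, -0.04], "angular": [0, 0, 0], "grip": 1},
], squeeze=20)

```text
time: 7.55
tool_pos: [463.2, 233.2, 121.8]
tcp_rot: [[0.003, -1.0, 0.015], [0.001, 0.016, 1.0], [-1.0, -0.003, 0.001]]
contact_force: [-0.7, -0.5, 1.0]
gripper_width: 0.756
```

Run:
```python
from h import *
c=capture("side"); cv2.imwrite("pics/s6.png",c["img"][:,:,::-1]); 
c=capture("wrist"); cv2.imwrite("pics/w6.png",c["img"][:,:,::-1]);
```

```text
(no output)
```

View pics/s6.png

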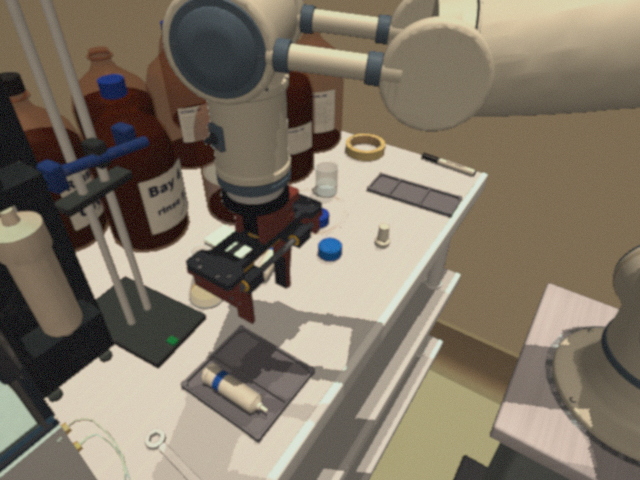

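View pics/w6.png

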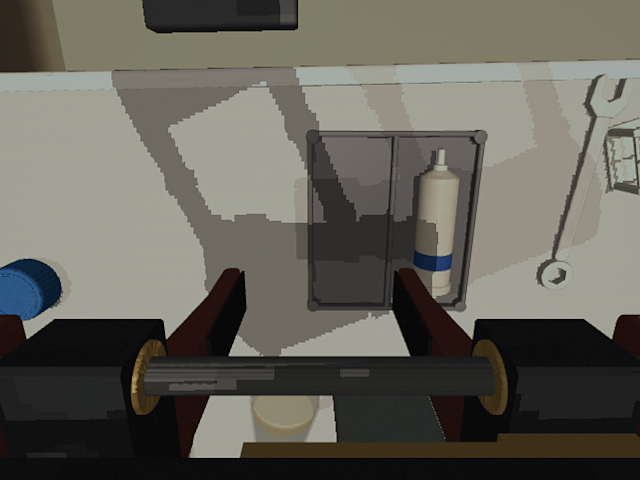

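Column A lies flat in the far bay in both views. Next I'll rotate back and go to column B.

>>> play_rows([
  {"translation": [0, 0, -0.04], "angular": [0, 0, 0], "grip": 1},
  {"translation": [0, 0, 0], "angular": [0.1435, 0, 0], "grip": 1},
  {"translation": [0, 0, 0], "angular": [0.1435, 0, 0], "grip": 1},
  {"translation": [0, 0, 0], "angular": [0.1435, 0, 0], "grip": 1},
  {"translation": [0, 0, 0], "angular": [0.1435, 0, 0], "grip": 1},
  {"translation": [0, 0, 0], "angular": [0.1435, 0, 0], "grip": 1},
  {"translation": [0, 0, 0], "angular": [0.1435, 0, 0], "grip": 1},
  {"translation": [0, 0, 0], "angular": [0.1435, 0, 0], "grip": 1},
  {"translation": [0, 0, 0], "angular": [0.1435, 0, 0], "grip": 1},
  {"translation": [0, 0, 0], "angular": [0.1435, 0, 0], "grip": 1},
], squeeze=20)

```text
time: 8.65
tool_pos: [461.8, 193.8, 119.6]
tcp_rot: [[-0.0, -0.253, 0.967], [0.0, 0.967, 0.253], [-1.0, 0.0, -0.0]]
contact_force: [0.5, 0.1, 0.3]
gripper_width: 1.003
```

```bash
cat >> h.py <<'E'
def go(x,y,z,yaw=None):
    s=get_state(); R=s["tcp_rot"]; d=R.T@(np.array([x,y,z])-s["tool_pos"]); 
    print("pos",s["tool_pos"].round(1),"tool delta",d.round(1),"dist",np.linalg.norm(d).round(1),"yaw",np.degrees(np.arctan2(R[1,2],R[0,2])).round(2),"t",round(s["time"],2),"w",round(s["gripper_width"],3))
E
python3 -c "
from h import *
go(582.3,81.7,122)"
```

```text
pos [461.8 193.8 119.6] tool delta [  -2.5 -138.9   88.2] dist 164.6 yaw 14.66 t 8.65 w 1.003
```

>>> play_rows([
  {"translation": [0, -0.0347, 0.022], "angular": [0, 0, 0], "grip": 1},
  {"translation": [0, -0.0347, 0.022], "angular": [0, 0, 0], "grip": 1},
  {"translation": [0, -0.0347, 0.022], "angular": [0, 0, 0], "grip": 1},
  {"translation": [0, -0.0347, 0.022], "angular": [0, 0, 0], "grip": 1},
  {"translation": [0, 0, 0], "angular": [0, 0, 0], "grip": 1},
  {"translation": [0, 0, 0], "angular": [0, 0, 0], "grip": 1},
  {"translation": [0, 0, 0], "angular": [0, 0, 0], "grip": 1},
], squeeze=20)

```text
time: 9.35
tool_pos: [582.2, 82.9, 119.6]
tcp_rot: [[-0.001, -0.259, 0.966], [0.001, 0.966, 0.259], [-1.0, 0.001, -0.0]]
contact_force: [-0.2, 1.0, 0.4]
gripper_width: 1.0
```

```bash
python3 -c "
from h import *
go(582.3,81.7,8.5)
c=capture('wrist'); cv2.imwrite('pics/w7.png',c['img'][:,:,::-1])"
```

```text
pos [582.2  82.9 119.6] tool delta [111.1  -1.3  -0.2] dist 111.1 yaw 15.03 t 9.35 w 1.0
```

View pics/w7.png

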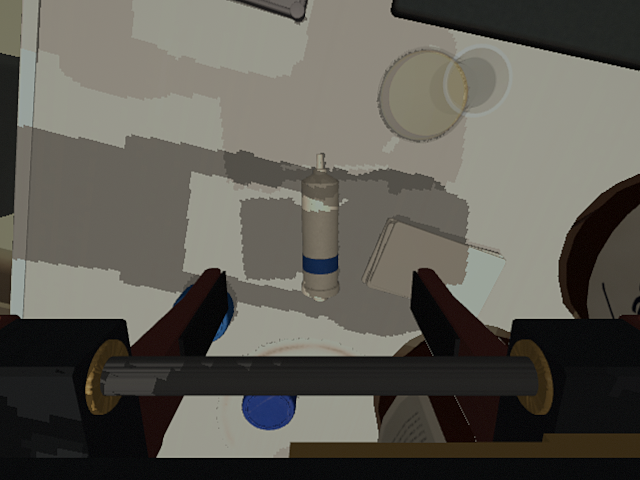

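Column B lines up with the jaws at column 320. A card lies at (430,260), beside where the right finger would land, so I'll go down with a narrower opening.

>>> play_rows([
  {"translation": [0.02, -0.001, 0], "angular": [0, 0, 0], "grip": 0.55},
  {"translation": [0.02, 0, 0], "angular": [0, 0, 0], "grip": 0.55},
  {"translation": [0.02, 0, 0], "angular": [0, 0, 0], "grip": 0.55},
  {"translation": [0, 0, 0], "angular": [0, 0, 0], "grip": 0.55},
  {"translation": [0, 0, 0], "angular": [0, 0, 0], "grip": 0.55},
  {"translation": [0, 0, 0], "angular": [0, 0, 0], "grip": 0.55},
  {"translation": [0.025, 0, 0], "angular": [0, 0, 0], "grip": 0.55},
  {"translation": [0.026, 0, 0], "angular": [0, 0, 0], "grip": 0.55},
  {"translation": [0, 0, 0], "angular": [0, 0, 0], "grip": 0.55},
  {"translation": [0, 0, 0], "angular": [0, 0, 0], "grip": 0.55},
], squeeze=20)

```text
time: 10.4
tool_pos: [583.3, 81.0, 9.7]
tcp_rot: [[0.001, -0.259, 0.966], [0.0, 0.966, 0.259], [-1.0, -0.0, 0.001]]
contact_force: [0.2, 0.2, 0.1]
gripper_width: 0.549
```

>>> play_rows([
  {"translation": [0, 0, 0], "angular": [0, 0, 0], "grip": 0},
  {"translation": [0, 0, 0], "angular": [0, 0, 0], "grip": 0},
  {"translation": [0, 0, 0], "angular": [0, 0, 0], "grip": 0},
  {"translation": [0, 0, 0], "angular": [0, 0, 0], "grip": 0},
  {"translation": [0, 0, 0], "angular": [0, 0, 0], "grip": 0},
  {"translation": [0, 0, 0], "angular": [0, 0, 0], "grip": 0},
], squeeze=20)

```text
time: 11.0
tool_pos: [584.0, 81.0, 10.3]
tcp_rot: [[0.003, -0.259, 0.966], [0.0, 0.966, 0.259], [-1.0, -0.0, 0.003]]
contact_force: [-0.6, -0.5, 6.7]
gripper_width: 0.335
```

>>> play_rows([
  {"translation": [-0.02, 0, 0], "angular": [0, 0, 0], "grip": 0},
  {"translation": [-0.04, 0, 0], "angular": [0, 0, 0], "grip": 0},
  {"translation": [-0.04, 0, 0], "angular": [0, 0, 0], "grip": 0},
  {"translation": [-0.04, 0, 0], "angular": [0, 0, 0], "grip": 0},
  {"translation": [0, 0, -0.04], "angular": [0, 0, 0], "grip": 0},
  {"translation": [0, 0, -0.04], "angular": [0, 0, 0], "grip": 0},
  {"translation": [0, 0, -0.04], "angular": [0, 0, 0], "grip": 0},
  {"translation": [0, 0, 0], "angular": [0, 0, 0], "grip": 0},
  {"translation": [0, 0, 0], "angular": [0, 0, 0], "grip": 0},
], squeeze=20)

```text
time: 11.9
tool_pos: [467.0, 49.8, 148.9]
tcp_rot: [[0.001, -0.258, 0.966], [0.0, 0.966, 0.258], [-1.0, -0.0, 0.001]]
contact_force: [0.9, -0.8, -0.6]
gripper_width: 0.336
```

>>> play_rows([
  {"translation": [0, 0, 0], "angular": [-0.1431, 0, 0], "grip": 0},
  {"translation": [0, 0, 0], "angular": [-0.1431, 0, 0], "grip": 0},
  {"translation": [0, 0, 0], "angular": [-0.1431, 0, 0], "grip": 0},
  {"translation": [0, 0, 0], "angular": [-0.1431, 0, 0], "grip": 0},
  {"translation": [0, 0, 0], "angular": [-0.1431, 0, 0], "grip": 0},
  {"translation": [0, 0, 0], "angular": [-0.1431, 0, 0], "grip": 0},
  {"translation": [0, 0, 0], "angular": [-0.1431, 0, 0], "grip": 0},
  {"translation": [0, 0, 0], "angular": [-0.1431, 0, 0], "grip": 0},
  {"translation": [0, 0, 0], "angular": [-0.1431, 0, 0], "grip": 0},
  {"translation": [0, 0, 0], "angular": [0, 0, 0], "grip": 0},
], squeeze=20)

```text
time: 12.9
tool_pos: [468.2, 50.1, 148.5]
tcp_rot: [[-0.0, -1.0, 0.02], [0.0, 0.02, 1.0], [-1.0, 0.0, 0.0]]
contact_force: [-0.5, -0.3, -1.7]
gripper_width: 0.335
```

```bash
python3 -c "
from h import *
go(462.8,251,148)
c=capture('wrist'); cv2.imwrite('pics/w8.png',c['img'][:,:,::-1])
c=capture('side'); cv2.imwrite('pics/s8.png',c['img'][:,:,::-1])"
```

```text
pos [468.2  50.1 148.5] tool delta [  0.5   9.4 200.7] dist 200.9 yaw 88.86 t 12.9 w 0.335
```

View pics/w8.png

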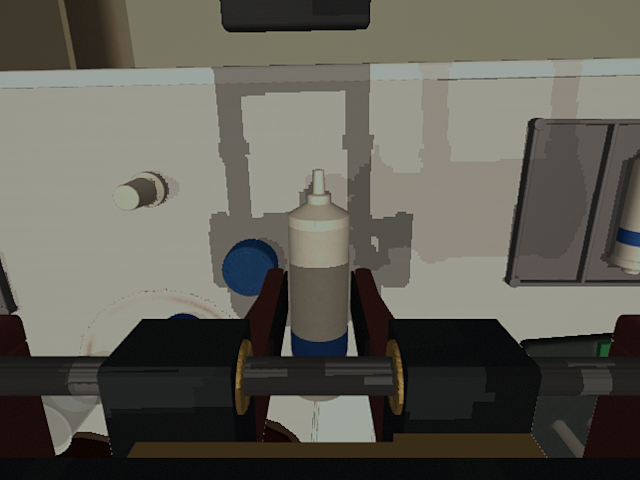

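View pics/s8.png

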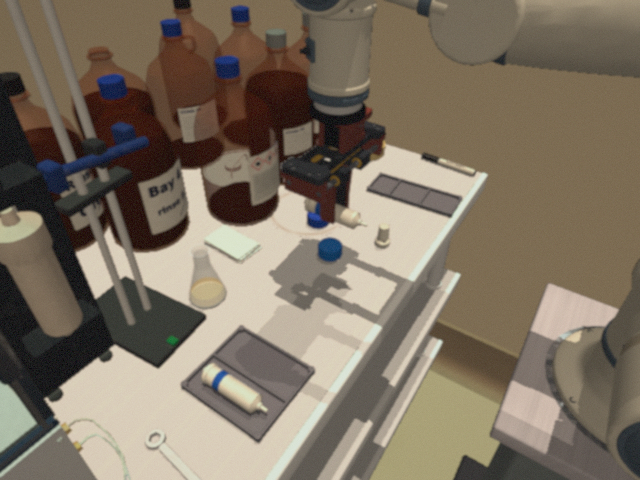

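Column B is held the same way as A, with its tip at (318,170). I'll carry it to the near bay.

>>> play_rows([
  {"translation": [0, 0.002, 0.04], "angular": [0, 0, 0], "grip": 0},
  {"translation": [0, 0.002, 0.04], "angular": [0, 0, 0], "grip": 0},
  {"translation": [0, 0.002, 0.04], "angular": [0, 0, 0], "grip": 0},
  {"translation": [0, 0.002, 0.04], "angular": [0, 0, 0], "grip": 0},
  {"translation": [0, 0.001, 0.04], "angular": [0, 0, 0], "grip": 0},
  {"translation": [0.04, 0, 0], "angular": [0, 0, 0], "grip": 0},
  {"translation": [0.04, 0, 0], "angular": [0, 0, 0], "grip": 0},
  {"translation": [0.03, 0, 0], "angular": [0, 0, 0], "grip": 0},
  {"translation": [0, 0, 0], "angular": [0, 0, 0], "grip": 0},
  {"translation": [0, 0, 0], "angular": [0, 0, 0], "grip": 0},
], squeeze=20)

```text
time: 14.0
tool_pos: [462.5, 250.1, 39.0]
tcp_rot: [[-0.001, -1.0, 0.023], [-0.0, 0.023, 1.0], [-1.0, 0.001, -0.0]]
contact_force: [1.3, -0.1, -0.6]
gripper_width: 0.338
```

```bash
python3 -c "
from h import *
go(462.8,251,12)
c=capture('wrist'); cv2.imwrite('pics/w9.png',c['img'][:,:,::-1])"
```

```text
pos [462.5 250.1  39. ] tool delta [27.  -0.3  0.9] dist 27.0 yaw 88.68 t 14.0 w 0.338
```

View pics/w9.png

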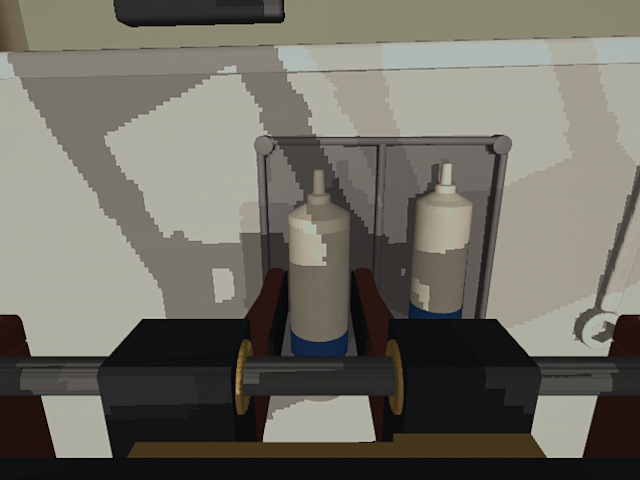

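Column B is centred between the wall (265) and the divider (378). Lowering.

>>> play_rows([
  {"translation": [0.015, 0, 0.001], "angular": [0, 0, 0], "grip": 0},
  {"translation": [0.006, 0, 0], "angular": [0, 0, 0], "grip": 0},
  {"translation": [0.004, 0, 0], "angular": [0, 0, 0], "grip": 0},
  {"translation": [0.0015, 0, 0], "angular": [0, 0, 0], "grip": 0},
  {"translation": [0, 0, 0], "angular": [0, 0, 0], "grip": 0},
  {"translation": [0, 0, 0], "angular": [0, 0, 0], "grip": 0},
], squeeze=20)

```text
time: 14.65
tool_pos: [462.5, 251.0, 13.1]
tcp_rot: [[0.0, -1.0, 0.022], [0.0, 0.022, 1.0], [-1.0, -0.0, 0.0]]
contact_force: [-3.6, -1.7, 5.6]
gripper_width: 0.337
```

>>> play_rows([
  {"translation": [0, 0, 0], "angular": [0, 0, 0], "grip": 0.52},
  {"translation": [0, 0, 0], "angular": [0, 0, 0], "grip": 0.52},
  {"translation": [0, 0, 0], "angular": [0, 0, 0], "grip": 0.52},
  {"translation": [0, 0, 0], "angular": [0, 0, 0], "grip": 0.52},
  {"translation": [-0.01, 0, 0], "angular": [0, 0, 0], "grip": 0.52},
  {"translation": [-0.03, 0, 0], "angular": [0, 0, 0], "grip": 0.52},
  {"translation": [-0.04, 0, 0], "angular": [0, 0, 0], "grip": 0.52},
  {"translation": [-0.04, 0, 0], "angular": [0, 0, 0], "grip": 1},
  {"translation": [-0.04, 0, 0], "angular": [0, 0, 0], "grip": 1},
  {"translation": [0, 0, -0.04], "angular": [0, 0, 0], "grip": 1},
], squeeze=20)

```text
time: 15.65
tool_pos: [463.6, 214.2, 180.0]
tcp_rot: [[0.011, -1.0, 0.017], [0.006, 0.017, 1.0], [-1.0, -0.011, 0.006]]
contact_force: [-0.2, -0.7, 0.0]
gripper_width: 0.757
```

>>> play_rows([
  {"translation": [0, 0, -0.04], "angular": [0, 0, 0], "grip": 1},
  {"translation": [0, 0, -0.04], "angular": [0, 0, 0], "grip": 1},
  {"translation": [0, 0, -0.04], "angular": [0, 0, 0], "grip": 1},
  {"translation": [0, 0, -0.04], "angular": [0, 0, 0], "grip": 1},
  {"translation": [0, 0, -0.04], "angular": [0, 0, 0], "grip": 1},
  {"translation": [0, 0, -0.04], "angular": [0, 0, 0], "grip": 1},
  {"translation": [0, 0, 0], "angular": [0, 0, 0], "grip": 1},
  {"translation": [0, 0, 0], "angular": [0, 0, 0], "grip": 1},
], squeeze=20)

```text
time: 16.45
tool_pos: [456.5, -29.4, 172.8]
tcp_rot: [[0.001, -1.0, 0.024], [0.0, 0.024, 1.0], [-1.0, -0.001, 0.0]]
contact_force: [0.2, -0.7, -0.3]
gripper_width: 1.001
```

```bash
python3 -c "
from h import *
import pickle
go(510,-8.5,148)
c=capture('wrist'); cv2.imwrite('pics/w10.png',c['img'][:,:,::-1]); pickle.dump(c,open('w10.pkl','wb'))
c=capture('side'); cv2.imwrite('pics/s10.png',c['img'][:,:,::-1])"
```

```text
pos [456.5 -29.4 172.8] tool delta [ 24.9 -53.   22.2] dist 62.6 yaw 88.64 t 16.45 w 1.001
```

View pics/w10.png

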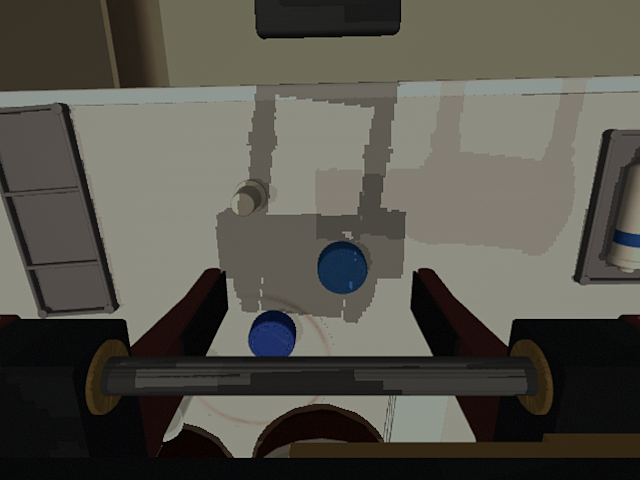

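View pics/s10.png

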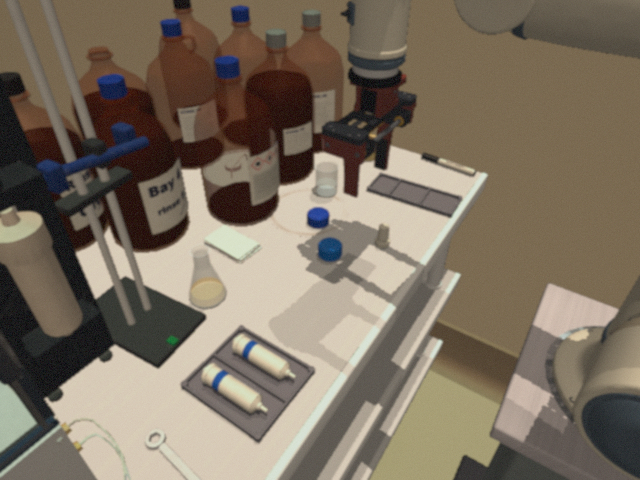

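Both columns lie flat in their bays in the side view. Next are the caps, which the wrist view shows at (342,267) and (272,335). I'll re-measure them and the small tray.

Run:
```python
from h import *
import pickle
for f in ["w10.pkl","c0.pkl"]:
    c=pickle.load(open(f,"rb")); c=c.get("wrist",c)
    hsv=cv2.cvtColor(c["img"],cv2.COLOR_RGB2HSV)
    m=(hsv[...,0]>95)&(hsv[...,0]<130)&(hsv[...,1]>110)&(hsv[...,2]>30)
    for st,ce,mm in comps(m,500):
        # silhouette hull centre ~ mid height: cast at z=12 
        cs,_=cv2.findContours(mm.astype(np.uint8),0,1); h=max(cs,key=cv2.contourArea); e=cv2.fitEllipse(h)
        ext=onz(c,(st[0],ce[1]),18)-onz(c,(st[0]+st[2],ce[1]),18)
        print(f,st,ce.round(1),"z24",onz(c,ce,24).round(1)[:2],"z14",onz(c,ce,14).round(1)[:2],"width",np.linalg.norm(ext).round(1),np.round(e[0],1),np.round(e[1],1))
c=pickle.load(open("w10.pkl","rb"))
cv2.imwrite("pics/w10a.png",cv2.resize(c["img"][85:330,0:130,::-1],None,fx=2.4,fy=2.4,interpolation=cv2.INTER_CUBIC))
cv2.imwrite("pics/w10b.png",cv2.resize(c["img"][160:365,210:390,::-1],None,fx=2.9,fy=2.9,interpolation=cv2.INTER_CUBIC))
```

```text
w10.pkl [ 318  241   49   53 2041] [341.8 267.3] z24 [504.5 -10.2] z14 [508.5  -9.7] width 44.7 [341.8 267.3] [48.4 51.8]
w10.pkl [ 249  311   47   46 1789] [272.1 334.8] z24 [571.6 -76.7] z14 [577.8 -78.3] width 45.4 [272.1 334.9] [45.8 48.3]
c0.pkl [ 208  187   47   46 1693] [231.  209.4] z24 [511.5  -7.1] z14 [509.1  -9.4] width 47.4 [231.  209.4] [44.5 46.7]
c0.pkl [ 281  249   42   46 1511] [301.5 271.9] z24 [580.6 -73.7] z14 [580.1 -77.9] width 44.5 [301.5 271.9] [41.4 44.5]
```

View pics/w10a.png

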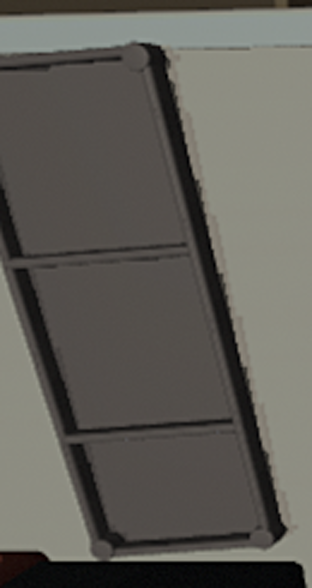

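View pics/w10b.png

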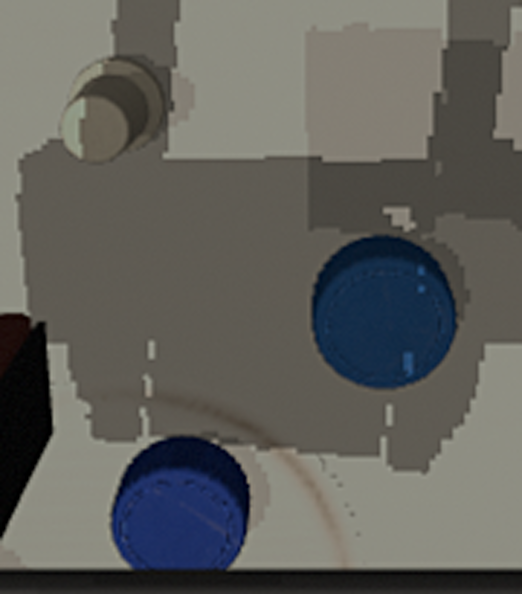

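Run:
```python
from h import *
import pickle
c=pickle.load(open("w10.pkl","rb"))
for n,p in dict(p_nearR=(57.1,107.9),p_farR=(109.2,309.2),p_farL=(42.5,313.3),d1R=(77.9,187.9),d2R=(97.9,261.3),d2L=(27.9,267.1),d1L=(5,194.6)).items(): print(n,onz(c,p,10).round(1))
print("stopper foot/top",onz(c,(210+115/2.9,160+107/2.9),2).round(1),onz(c,(210+95/2.9,160+128/2.9),44).round(1))
S=pickle.load(open("c0.pkl","rb"))["side"]
print("stopper side foot",onz(S,(300+330/4,140+408/4),5).round(1),"top",onz(S,(300+337/4,140+345/4),44).round(1))
go(509,-9.5,9)
```

```text
p_nearR [ 362.7 -244.5   10. ]
p_farR [ 548.4 -235.    10. ]
p_farL [ 551.2 -300.5   10. ]
d1R [ 429.7 -241.    10. ]
d2R [ 498.7 -236.5   10. ]
d2L [ 503. -303.   10.]
d1L [ 434.1 -306.6   10. ]
stopper foot/top [442.8 -92.1   2. ] [440.4 -90.   44. ]
stopper side foot [441.2 -90.2   5. ] top [441.3 -89.8  44. ]
pos [456.5 -28.1 172.6] tool delta [163.6 -52.   19.6] dist 172.8 yaw 88.81 t 16.55 w 1.003
```

The caps are at (509,-9.5) and (580,-78), and two views agree. The small tray centre is (456.6,-272.4) with a yaw of 2.9°, and its dividers fit that. The stopper is at (441,-90). I'll pick the light cap.

>>> play_rows([
  {"translation": [0.02, -0.026, 0.0098], "angular": [0, 0, 0], "grip": 1},
  {"translation": [0.02, -0.026, 0.0098], "angular": [0, 0, 0], "grip": 1},
  {"translation": [0.04, 0, 0], "angular": [0, 0, 0], "grip": 1},
  {"translation": [0.04, 0, 0], "angular": [0, 0, 0], "grip": 1},
  {"translation": [0, 0, 0], "angular": [0, 0, 0], "grip": 1},
  {"translation": [0, 0, 0], "angular": [0, 0, 0], "grip": 1},
  {"translation": [0, 0, 0], "angular": [0, 0, 0], "grip": 1},
], squeeze=20)

```text
time: 17.25
tool_pos: [510.3, -9.9, 55.1]
tcp_rot: [[0.004, -1.0, 0.02], [-0.0, 0.02, 1.0], [-1.0, -0.004, -0.0]]
contact_force: [0.2, 0.2, 0.3]
gripper_width: 0.998
```

```bash
python3 -c "
from h import *
import pickle
go(509,-9.5,9)
c=capture('wrist'); cv2.imwrite('pics/w11.png',c['img'][:,:,::-1]); print(proj(c,[509,-9.5,24]))
c=capture('side'); cv2.imwrite('pics/s11.png',cv2.resize(c['img'][120:320,240:500,::-1],None,fx=3,fy=3))"
```

```text
pos [510.3  -9.9  55.1] tool delta [46.1  1.5  0.4] dist 46.1 yaw 88.83 t 17.25 w 0.998
[320.15421567 264.94399643]
```

View pics/w11.png

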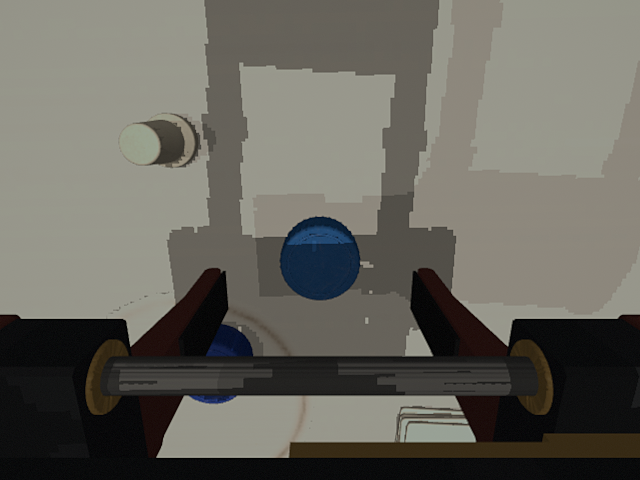

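View pics/s11.png

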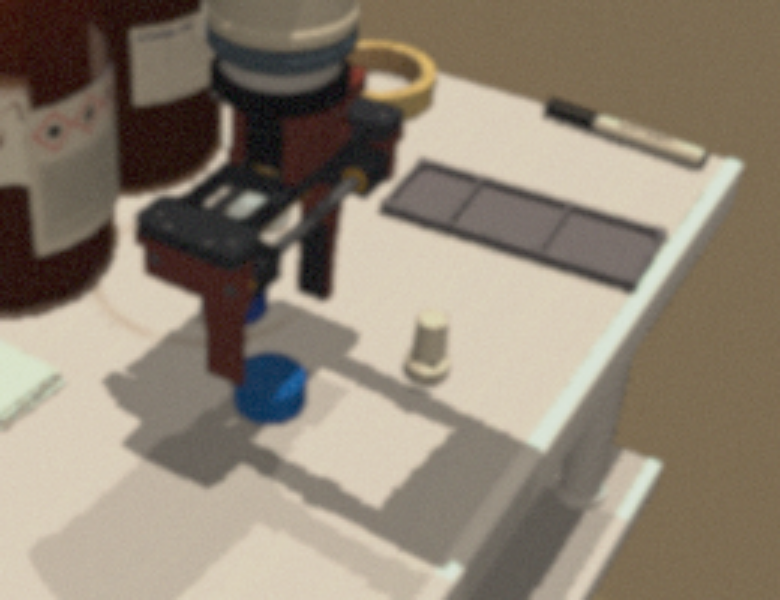

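The cap is centred at column 320 between the jaws. I'll descend and grip.

>>> play_rows([
  {"translation": [0.03, 0.001, 0], "angular": [0, 0, 0], "grip": 1},
  {"translation": [0.016, 0, 0], "angular": [0, 0, 0], "grip": 1},
  {"translation": [0, 0, 0], "angular": [0, 0, 0], "grip": 0.4},
  {"translation": [0, 0, 0], "angular": [0, 0, 0], "grip": 0.4},
  {"translation": [0, 0, 0], "angular": [0, 0, 0], "grip": 0.4},
  {"translation": [0, 0, 0], "angular": [0, 0, 0], "grip": 0.4},
  {"translation": [0, 0, 0], "angular": [0, 0, 0], "grip": 0.4},
  {"translation": [0, 0, 0], "angular": [0, 0, 0], "grip": 0.4},
  {"translation": [0, 0, 0], "angular": [0, 0, 0], "grip": 0.4},
  {"translation": [0, 0, 0], "angular": [0, 0, 0], "grip": 0.4},
], squeeze=20)

```text
time: 18.35
tool_pos: [508.2, -10.3, 6.7]
tcp_rot: [[0.001, -1.0, 0.021], [0.0, 0.021, 1.0], [-1.0, -0.001, 0.0]]
contact_force: [-0.7, 1.2, 3.4]
gripper_width: 0.501
```

The tips are at 6.7, lower than planned. They could touch the tray wall at release, so I'll regrip about 4 mm higher.

>>> play_rows([
  {"translation": [0, 0, 0], "angular": [0, 0, 0], "grip": 0.65},
  {"translation": [0, 0, 0], "angular": [0, 0, 0], "grip": 0.65},
  {"translation": [-0.004, 0, 0], "angular": [0, 0, 0], "grip": 0.65},
  {"translation": [0, 0, 0], "angular": [0, 0, 0], "grip": 0.65},
  {"translation": [0, 0, 0], "angular": [0, 0, 0], "grip": 0.4},
  {"translation": [0, 0, 0], "angular": [0, 0, 0], "grip": 0.4},
  {"translation": [0, 0, 0], "angular": [0, 0, 0], "grip": 0.4},
  {"translation": [0, 0, 0], "angular": [0, 0, 0], "grip": 0.4},
  {"translation": [0, 0, 0], "angular": [0, 0, 0], "grip": 0.4},
], squeeze=20)

```text
time: 19.25
tool_pos: [507.8, -10.4, 10.1]
tcp_rot: [[-0.0, -1.0, 0.021], [0.0, 0.021, 1.0], [-1.0, 0.0, 0.0]]
contact_force: [0.2, -0.0, 0.2]
gripper_width: 0.498
```

```bash
python3 -c "
from h import *
go(396.7,-275.4,150)"
```

```text
pos [507.8 -10.4  10.1] tool delta [-139.9  105.4 -267.3] dist 319.6 yaw 88.77 t 19.25 w 0.498
```

>>> play_rows([
  {"translation": [-0.02, 0, 0], "angular": [0, 0, 0], "grip": 0.4},
  {"translation": [-0.04, 0, 0], "angular": [0, 0, 0], "grip": 0.4},
  {"translation": [-0.04, 0, 0], "angular": [0, 0, 0], "grip": 0.4},
  {"translation": [0, 0.0151, -0.0382], "angular": [0, 0, 0], "grip": 0.4},
  {"translation": [0, 0.0151, -0.0382], "angular": [0, 0, 0], "grip": 0.4},
  {"translation": [0, 0.0151, -0.0382], "angular": [0, 0, 0], "grip": 0.4},
  {"translation": [0, 0.0151, -0.0382], "angular": [0, 0, 0], "grip": 0.4},
  {"translation": [0, 0.0151, -0.0382], "angular": [0, 0, 0], "grip": 0.4},
  {"translation": [0, 0.0151, -0.0382], "angular": [0, 0, 0], "grip": 0.4},
  {"translation": [0, 0.0151, -0.0382], "angular": [0, 0, 0], "grip": 0.4},
], squeeze=20)

```text
time: 20.25
tool_pos: [395.5, -276.9, 110.2]
tcp_rot: [[0.0, -1.0, 0.021], [-0.0, 0.021, 1.0], [-1.0, -0.0, -0.0]]
contact_force: [0.3, -0.9, 0.2]
gripper_width: 0.5
```

>>> play_rows([
  {"translation": [0.02, 0, 0], "angular": [0, 0, 0], "grip": 0.4},
  {"translation": [0, 0, 0], "angular": [0, 0, 0], "grip": 0.4},
  {"translation": [0, 0, 0], "angular": [0, 0, 0], "grip": 0.4},
], squeeze=20)

```text
time: 20.55
tool_pos: [396.2, -275.0, 89.9]
tcp_rot: [[-0.001, -1.0, 0.021], [0.001, 0.021, 1.0], [-1.0, 0.001, 0.001]]
contact_force: [-0.3, 0.2, -0.2]
gripper_width: 0.504
```

```bash
python3 -c "
from h import *
import pickle
go(396.7,-275.4,40); print(get_state()['qpos'].round(0))
c=capture('wrist'); cv2.imwrite('pics/w12.png',c['img'][:,:,::-1]); pickle.dump(c,open('w12.pkl','wb'))
c=capture('side'); cv2.imwrite('pics/s12.png',cv2.resize(c['img'][120:320,240:500,::-1],None,fx=3,fy=3))"
```

```text
pos [ 396.2 -275.    89.9] tool delta [49.9 -0.5 -0.4] dist 49.9 yaw 88.78 t 20.55 w 0.504
[ -39.  -12.  101.    0.   92. -128.]
```

View pics/w12.png

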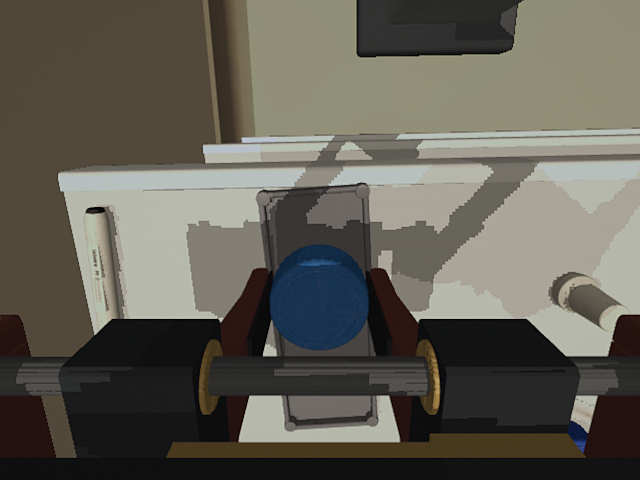

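View pics/s12.png

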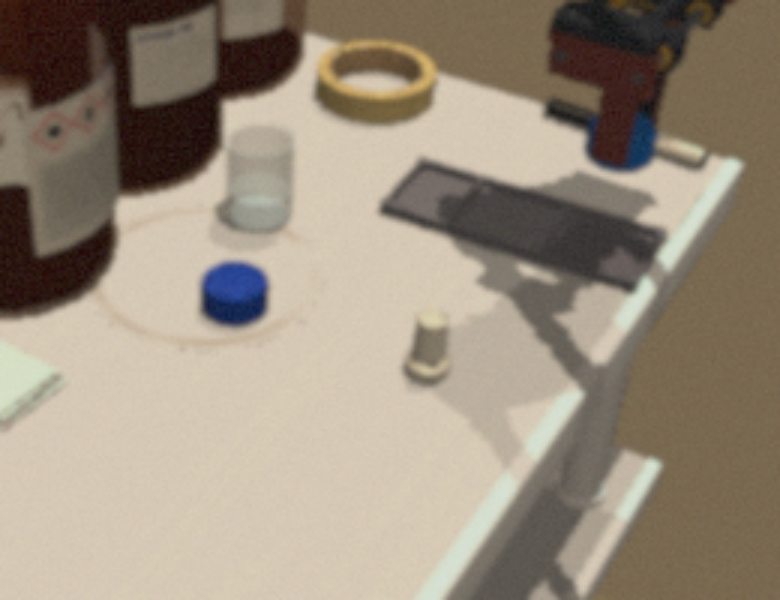

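The near posts of the tray are at (264,198) and (362,189), and the far posts at (290,424) and (373,422). I'll check the tray pose from these.

Run:
```python
from h import *
import pickle
c=pickle.load(open("w12.pkl","rb"))
P=[onz(c,p,10)[:2] for p in [(264,198),(362,189.5),(290,423.5),(373,421.5)]]
print(np.round(P,1)); P=np.array(P); print("centre",P.mean(0).round(1),"yaw",np.degrees(np.arctan2(*(P[2:].mean(0)-P[:2].mean(0))[::-1])).round(2), np.linalg.norm(P[2:].mean(0)-P[:2].mean(0)))
```

```text
[[ 365.9 -310.8]
 [ 361.6 -246.2]
 [ 548.6 -301.4]
 [ 548.1 -235.3]]
centre [ 456.1 -273.4] yaw 3.13 184.8937102113255
```

>>> play_rows([
  {"translation": [0.03, 0, -0.0017], "angular": [0, 0, 0], "grip": 0.4},
  {"translation": [0.03, 0, 0], "angular": [0, 0, 0], "grip": 0.4},
  {"translation": [0, 0, 0], "angular": [0, 0, 0], "grip": 0.4},
  {"translation": [0.006, 0, 0], "angular": [0, 0, 0], "grip": 0.4},
  {"translation": [0.005, 0, 0], "angular": [0, 0, 0], "grip": 0.4},
  {"translation": [0.004, 0, 0], "angular": [0, 0, 0], "grip": 0.4},
  {"translation": [0, 0, 0], "angular": [0, 0, 0], "grip": 0.4},
  {"translation": [0, 0, 0], "angular": [0, 0, 0], "grip": 0.4},
], squeeze=20)

```text
time: 21.45
tool_pos: [396.6, -277.4, 15.7]
tcp_rot: [[0.001, -1.0, 0.021], [-0.001, 0.021, 1.0], [-1.0, -0.001, -0.001]]
contact_force: [0.9, -0.1, -0.6]
gripper_width: 0.495
```

```bash
python3 -c "
from h import *
go(396.2,-276.7,13)
c=capture('wrist'); cv2.imwrite('pics/w13.png',c['img'][:,:,::-1])
c=capture('side'); cv2.imwrite('pics/s13.png',cv2.resize(c['img'][120:320,240:500,::-1],None,fx=3,fy=3))"
```

```text
pos [ 396.6 -277.4   15.7] tool delta [2.7 0.4 0.7] dist 2.8 yaw 88.77 t 21.45 w 0.495
```

View pics/w13.png

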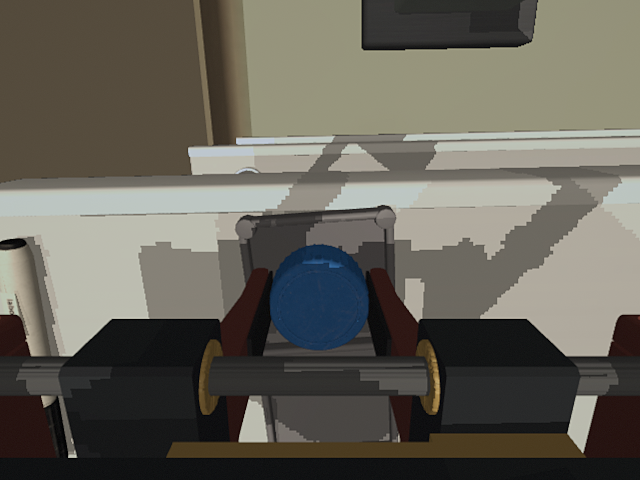

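View pics/s13.png

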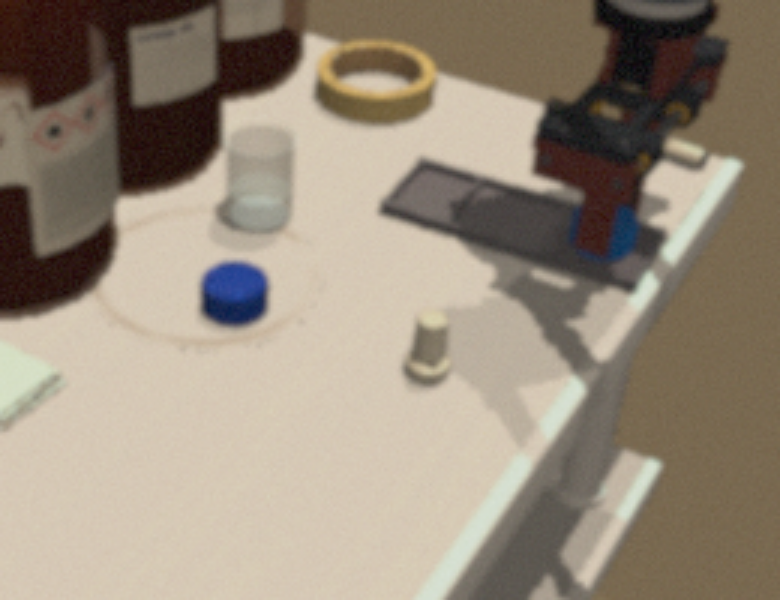

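The cap is centred between the tray walls. I'll lower the last 3 mm and release.

>>> play_rows([
  {"translation": [0.002, 0, 0], "angular": [0, 0, 0], "grip": 0.4},
  {"translation": [0.001, 0, 0], "angular": [0, 0, 0], "grip": 0.4},
  {"translation": [0, 0, 0], "angular": [0, 0, 0], "grip": 0.4},
  {"translation": [0, 0, 0], "angular": [0, 0, 0], "grip": 0.4},
], squeeze=20)

```text
time: 21.95
tool_pos: [396.6, -277.4, 13.0]
tcp_rot: [[0.001, -1.0, 0.021], [-0.0, 0.021, 1.0], [-1.0, -0.001, -0.0]]
contact_force: [-1.6, 1.7, 4.9]
gripper_width: 0.498
```

>>> play_rows([
  {"translation": [0, 0, 0], "angular": [0, 0, 0], "grip": 0.8},
  {"translation": [0, 0, 0], "angular": [0, 0, 0], "grip": 0.8},
  {"translation": [0, 0, 0], "angular": [0, 0, 0], "grip": 0.8},
  {"translation": [0, 0, 0], "angular": [0, 0, 0], "grip": 0.8},
  {"translation": [-0.01, 0, 0], "angular": [0, 0, 0], "grip": 0.8},
  {"translation": [-0.03, 0, 0], "angular": [0, 0, 0], "grip": 0.8},
  {"translation": [-0.04, 0, 0], "angular": [0, 0, 0], "grip": 1},
  {"translation": [-0.04, 0, 0], "angular": [0, 0, 0], "grip": 1},
  {"translation": [0, 0, 0], "angular": [0, 0, 0], "grip": 1},
  {"translation": [0, 0, 0], "angular": [0, 0, 0], "grip": 1},
], squeeze=20)

```text
time: 22.95
tool_pos: [397.0, -277.6, 133.8]
tcp_rot: [[0.002, -1.0, 0.021], [-0.002, 0.021, 1.0], [-1.0, -0.002, -0.002]]
contact_force: [-0.8, -0.4, -0.6]
gripper_width: 0.998
```

```bash
python3 -c "
from h import *
go(579.5,-78,130)
c=capture('wrist'); cv2.imwrite('pics/w14.png',c['img'][:,:,::-1])
c=capture('side'); cv2.imwrite('pics/s14.png',cv2.resize(c['img'][120:320,240:500,::-1],None,fx=3,fy=3))"
```

```text
pos [ 397.  -277.6  133.8] tool delta [   3.9 -178.2  203.5] dist 270.5 yaw 88.77 t 22.95 w 0.998
```

View pics/w14.png

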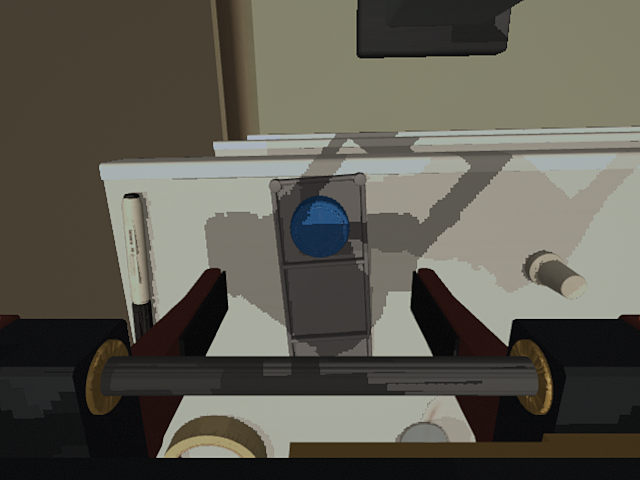

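View pics/s14.png

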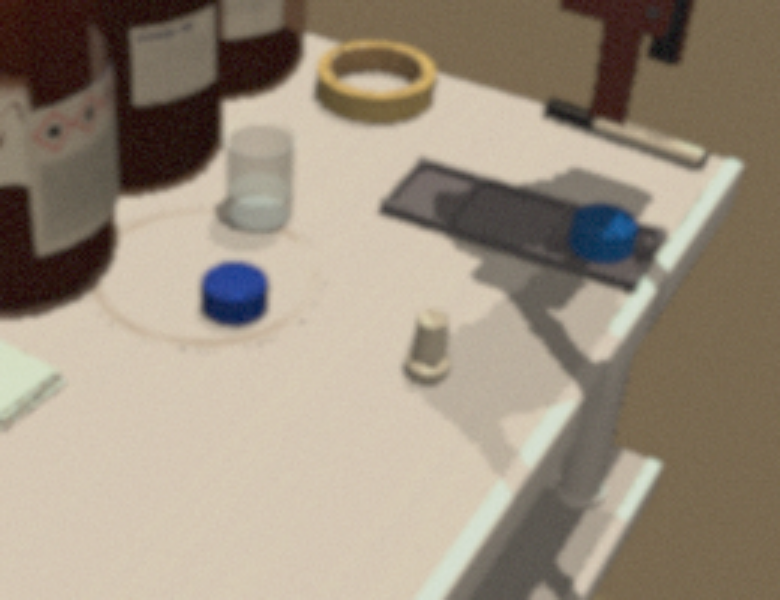

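The light cap sits inside its bay in both views. On to the dark cap.

>>> play_rows([
  {"translation": [0, -0.0297, 0.0339], "angular": [0, 0, 0], "grip": 1},
  {"translation": [0, -0.0297, 0.0339], "angular": [0, 0, 0], "grip": 1},
  {"translation": [0, -0.0297, 0.0339], "angular": [0, 0, 0], "grip": 1},
  {"translation": [0, -0.0297, 0.0339], "angular": [0, 0, 0], "grip": 1},
  {"translation": [0, -0.0297, 0.0339], "angular": [0, 0, 0], "grip": 1},
  {"translation": [0, -0.0297, 0.0339], "angular": [0, 0, 0], "grip": 1},
  {"translation": [0.035, 0, 0], "angular": [0, 0, 0], "grip": 1},
  {"translation": [0.035, 0, 0], "angular": [0, 0, 0], "grip": 1},
  {"translation": [0, 0, 0], "angular": [0, 0, 0], "grip": 1},
  {"translation": [0, 0, 0], "angular": [0, 0, 0], "grip": 1},
], squeeze=20)

```text
time: 24.05
tool_pos: [577.7, -77.5, 60.6]
tcp_rot: [[-0.004, -1.0, 0.021], [0.001, 0.021, 1.0], [-1.0, 0.004, 0.001]]
contact_force: [-0.3, -0.0, 0.5]
gripper_width: 1.001
```

```bash
python3 -c "
from h import *
go(579.5,-78,10)
c=capture('wrist'); cv2.imwrite('pics/w15.png',c['img'][:,:,::-1])
hsv=cv2.cvtColor(c['img'],cv2.COLOR_RGB2HSV)
m=(hsv[...,0]>95)&(hsv[...,0]<130)&(hsv[...,1]>110)&(hsv[...,2]>30)
for st,ce,mm in comps(m,500): print(st,ce,onz(c,ce,14).round(1))"
```

```text
pos [577.7 -77.5  60.6] tool delta [50.6 -2.  -0.5] dist 50.7 yaw 88.77 t 24.05 w 1.001
[ 279  221   78   80 4870] [317.73552361 261.27104723] [579.8 -78.5  14. ]
```

View pics/w15.png

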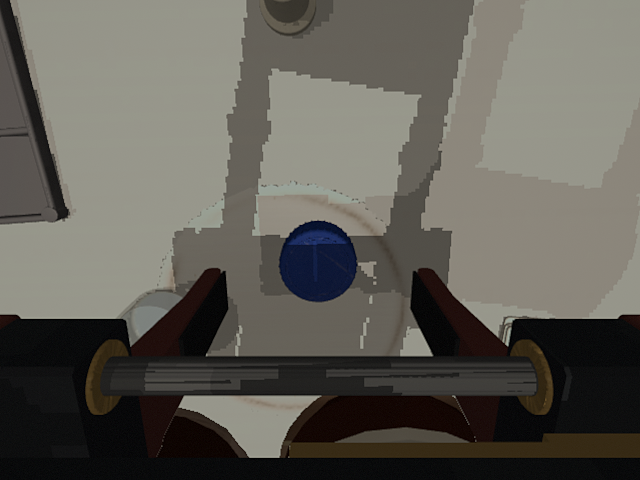

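The dark cap is centred at (318,261). The beaker is at (150,310), near the left finger, so I'll descend with the opening narrowed.

>>> play_rows([
  {"translation": [0, -0.002, -0.001], "angular": [0, 0, 0], "grip": 0.75},
  {"translation": [0, 0, 0], "angular": [0, 0, 0], "grip": 0.75},
  {"translation": [0, 0, 0], "angular": [0, 0, 0], "grip": 0.75},
  {"translation": [0, 0, 0], "angular": [0, 0, 0], "grip": 0.75},
  {"translation": [0.03, 0, 0], "angular": [0, 0, 0], "grip": 0.75},
  {"translation": [0.018, 0, 0], "angular": [0, 0, 0], "grip": 0.75},
  {"translation": [0, 0, 0], "angular": [0, 0, 0], "grip": 0.75},
  {"translation": [0, 0, 0], "angular": [0, 0, 0], "grip": 0.75},
  {"translation": [0, 0, 0], "angular": [0, 0, 0], "grip": 0.75},
], squeeze=20)

```text
time: 25.0
tool_pos: [581.8, -78.9, 15.9]
tcp_rot: [[0.002, -1.0, 0.021], [-0.0, 0.021, 1.0], [-1.0, -0.002, -0.0]]
contact_force: [0.4, 0.5, 0.4]
gripper_width: 0.75
```

>>> play_rows([
  {"translation": [0.004, 0.001, 0], "angular": [0, 0, 0], "grip": 0.75},
  {"translation": [0, 0, 0], "angular": [0, 0, 0], "grip": 0.75},
  {"translation": [0, 0, 0], "angular": [0, 0, 0], "grip": 0.4},
  {"translation": [0, 0, 0], "angular": [0, 0, 0], "grip": 0.4},
  {"translation": [0, 0, 0], "angular": [0, 0, 0], "grip": 0.4},
  {"translation": [0, 0, 0], "angular": [0, 0, 0], "grip": 0.4},
  {"translation": [0, 0, 0], "angular": [0, 0, 0], "grip": 0.4},
  {"translation": [0, 0, 0], "angular": [0, 0, 0], "grip": 0.4},
], squeeze=20)

```text
time: 25.8
tool_pos: [580.0, -78.6, 10.3]
tcp_rot: [[0.0, -1.0, 0.021], [0.0, 0.021, 1.0], [-1.0, -0.0, 0.0]]
contact_force: [-0.3, 0.2, 0.4]
gripper_width: 0.504
```

>>> play_rows([
  {"translation": [-0.03, 0, 0], "angular": [0, 0, 0], "grip": 0.4},
  {"translation": [-0.04, 0, 0], "angular": [0, 0, 0], "grip": 0.4},
  {"translation": [-0.04, 0, 0], "angular": [0, 0, 0], "grip": 0.4},
  {"translation": [0, 0.0183, -0.0328], "angular": [0, 0, 0], "grip": 0.4},
  {"translation": [0, 0.0183, -0.0328], "angular": [0, 0, 0], "grip": 0.4},
  {"translation": [0, 0.0183, -0.0328], "angular": [0, 0, 0], "grip": 0.4},
  {"translation": [0, 0.0183, -0.0328], "angular": [0, 0, 0], "grip": 0.4},
  {"translation": [0, 0.0183, -0.0328], "angular": [0, 0, 0], "grip": 0.4},
  {"translation": [0, 0.0183, -0.0328], "angular": [0, 0, 0], "grip": 0.4},
  {"translation": [0, 0, 0], "angular": [0, 0, 0], "grip": 0.4},
], squeeze=20)

```text
time: 26.8
tool_pos: [463.7, -276.4, 120.0]
tcp_rot: [[-0.001, -1.0, 0.026], [-0.001, 0.026, 1.0], [-1.0, 0.001, -0.001]]
contact_force: [-0.1, -0.2, 0.4]
gripper_width: 0.508
```

>>> play_rows([
  {"translation": [0.03, 0, 0], "angular": [0, 0, 0], "grip": 0.4},
  {"translation": [0.03, 0, 0], "angular": [0, 0, 0], "grip": 0.4},
  {"translation": [0, 0, 0], "angular": [0, 0, 0], "grip": 0.4},
  {"translation": [0, 0, 0], "angular": [0, 0, 0], "grip": 0.4},
  {"translation": [0, 0, 0], "angular": [0, 0, 0], "grip": 0.4},
], squeeze=20)

```text
time: 27.3
tool_pos: [467.0, -273.2, 62.1]
tcp_rot: [[0.002, -1.0, 0.021], [-0.001, 0.021, 1.0], [-1.0, -0.002, -0.001]]
contact_force: [0.9, -0.1, -0.4]
gripper_width: 0.506
```

```bash
python3 -c "
from h import *
import pickle
go(466.1,-272.9,13.3)
c=capture('wrist'); cv2.imwrite('pics/w16.png',c['img'][:,:,::-1]); pickle.dump(c,open('w16.pkl','wb'))
c=capture('side'); cv2.imwrite('pics/s16.png',cv2.resize(c['img'][120:320,240:500,::-1],None,fx=3,fy=3))"
```

```text
pos [ 467.  -273.2   62.1] tool delta [48.8  1.   0.4] dist 48.9 yaw 88.81 t 27.3 w 0.506
```

View pics/w16.png

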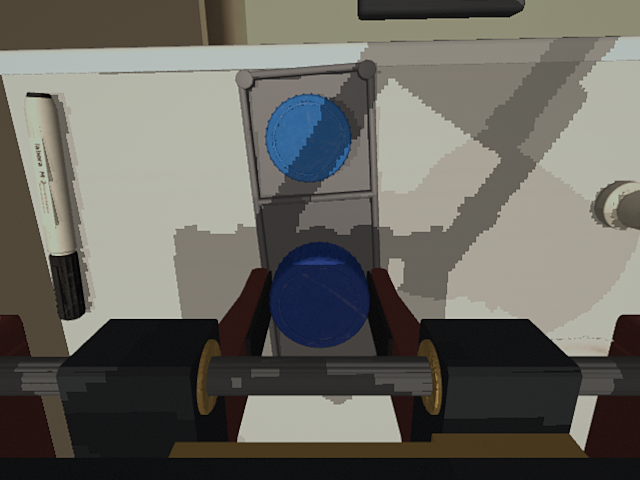

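View pics/s16.png

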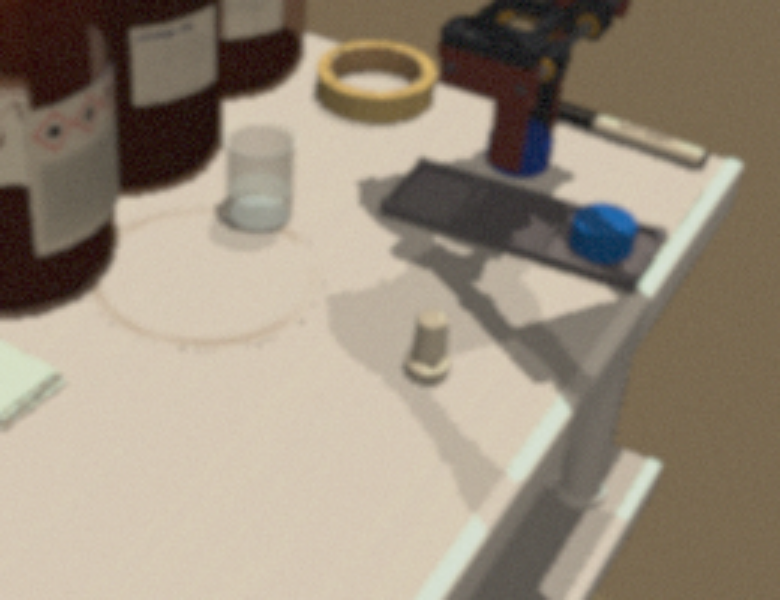

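The dark cap is over the middle bay and the light cap is still well inside its own. Lowering in steps.

>>> play_rows([
  {"translation": [0.03, 0.001, 0], "angular": [0, 0, 0], "grip": 0.4},
  {"translation": [0.008, 0, 0], "angular": [0, 0, 0], "grip": 0.4},
  {"translation": [0.005, 0, 0], "angular": [0, 0, 0], "grip": 0.4},
  {"translation": [0, 0, 0], "angular": [0, 0, 0], "grip": 0.4},
  {"translation": [0, 0, 0], "angular": [0, 0, 0], "grip": 0.4},
  {"translation": [0, 0, 0], "angular": [0, 0, 0], "grip": 0.4},
], squeeze=20)

```text
time: 28.0
tool_pos: [465.5, -273.4, 18.3]
tcp_rot: [[0.001, -1.0, 0.021], [-0.001, 0.021, 1.0], [-1.0, -0.001, -0.001]]
contact_force: [0.3, -0.1, -1.1]
gripper_width: 0.506
```

>>> play_rows([
  {"translation": [0.003, 0, 0], "angular": [0, 0, 0], "grip": 0.4},
  {"translation": [0.002, 0, 0], "angular": [0, 0, 0], "grip": 0.4},
  {"translation": [0, 0, 0], "angular": [0, 0, 0], "grip": 0.4},
  {"translation": [0, 0, 0], "angular": [0, 0, 0], "grip": 0.4},
], squeeze=20)

```text
time: 28.4
tool_pos: [465.3, -273.3, 13.2]
tcp_rot: [[0.001, -1.0, 0.021], [-0.001, 0.021, 1.0], [-1.0, -0.001, -0.001]]
contact_force: [-0.8, 1.0, 5.0]
gripper_width: 0.509
```

Contact force is 5 N upward, so the cap is seated. I'll release, rise and look.

>>> play_rows([
  {"translation": [0, 0, 0], "angular": [0, 0, 0], "grip": 0.8},
  {"translation": [0, 0, 0], "angular": [0, 0, 0], "grip": 0.8},
  {"translation": [0, 0, 0], "angular": [0, 0, 0], "grip": 0.8},
  {"translation": [0, 0, 0], "angular": [0, 0, 0], "grip": 0.8},
  {"translation": [-0.01, 0, 0], "angular": [0, 0, 0], "grip": 0.8},
  {"translation": [-0.03, 0, 0], "angular": [0, 0, 0], "grip": 0.8},
  {"translation": [-0.04, 0, 0], "angular": [0, 0, 0], "grip": 1},
  {"translation": [-0.04, 0, 0], "angular": [0, 0, 0], "grip": 1},
  {"translation": [0, 0, 0], "angular": [0, 0, 0], "grip": 1},
  {"translation": [0, 0, 0], "angular": [0, 0, 0], "grip": 1},
], squeeze=20)

```text
time: 29.4
tool_pos: [465.5, -273.5, 134.0]
tcp_rot: [[0.003, -1.0, 0.021], [-0.002, 0.021, 1.0], [-1.0, -0.003, -0.002]]
contact_force: [-0.2, 0.4, -0.5]
gripper_width: 0.998
```

```bash
python3 -c "
from h import *
import pickle
go(441,-90.5,130)
c=capture('wrist'); cv2.imwrite('pics/w17.png',c['img'][:,:,::-1]); pickle.dump(c,open('w17.pkl','wb'))"
```

```text
pos [ 465.5 -273.5  134. ] tool delta [  3.6  28.5 182.4] dist 184.7 yaw 88.77 t 29.4 w 0.998
```

View pics/w17.png

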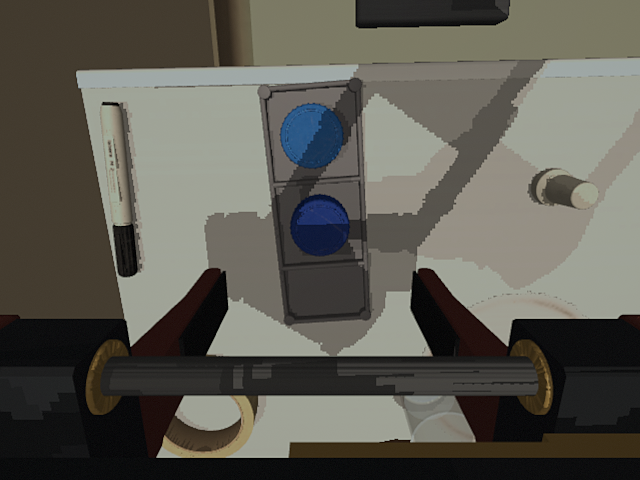

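Both caps are in their bays and the narrow bay at (328,295) is empty. On to the stopper.

>>> play_rows([
  {"translation": [0, 0.0057, 0.0365], "angular": [0, 0, 0], "grip": 1},
  {"translation": [0, 0.0057, 0.0365], "angular": [0, 0, 0], "grip": 1},
  {"translation": [0, 0.0057, 0.0365], "angular": [0, 0, 0], "grip": 1},
  {"translation": [0, 0.0057, 0.0365], "angular": [0, 0, 0], "grip": 1},
  {"translation": [0, 0.0057, 0.0365], "angular": [0, 0, 0], "grip": 1},
  {"translation": [0.04, 0, 0], "angular": [0, 0, 0], "grip": 0.7},
  {"translation": [0, 0, 0], "angular": [0, 0, 0], "grip": 0.7},
  {"translation": [0, 0, 0], "angular": [0, 0, 0], "grip": 0.7},
  {"translation": [0, 0, 0], "angular": [0, 0, 0], "grip": 0.7},
], squeeze=20)

```text
time: 30.35
tool_pos: [440.5, -90.6, 92.9]
tcp_rot: [[0.0, -1.0, 0.022], [-0.0, 0.022, 1.0], [-1.0, -0.0, -0.0]]
contact_force: [1.3, -0.2, -0.2]
gripper_width: 0.711
```

Run:
```python
from h import *
import pickle
w=pickle.load(open('w17.pkl','rb'))
P=np.array([onz(w,p,10)[:2] for p in [(265,92),(355,86),(289,321),(362,315)]]); print(P.round(1),"centre",P.mean(0).round(1))
for p in [(283,267),(362,264)]: print("div",onz(w,p,10).round(1))
go(441,-90.5,16)
c=capture('wrist'); cv2.imwrite('pics/w18.png',c['img'][:,:,::-1]); pickle.dump(c,open('w18.pkl','wb'))
print(proj(c,[441,-90.5,0]),proj(c,[441,-90.5,44]))
```

```text
[[ 366.7 -310.7]
 [ 364.  -245.9]
 [ 552.4 -301.5]
 [ 547.9 -238.7]] centre [ 457.8 -274.2]
div [ 502.4 -304.3   10. ]
div [ 501.1 -239.2   10. ]
pos [440.5 -90.6  92.9] tool delta [76.9 -0.4  0.2] dist 76.9 yaw 88.71 t 30.35 w 0.711
[319.47742264 235.50599526] [319.60294139 256.96048795]
```

View pics/w18.png

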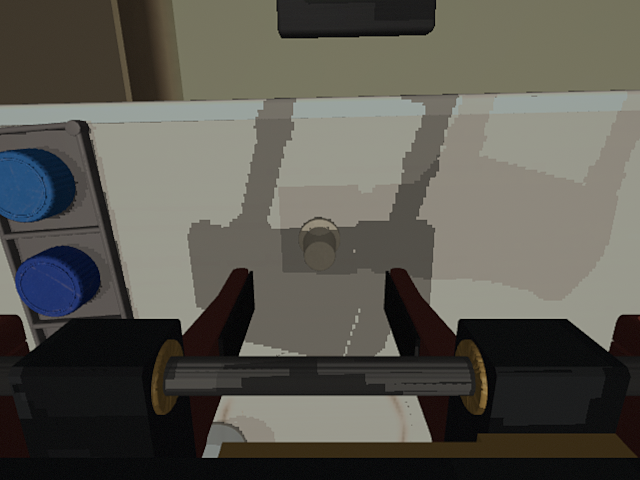

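The stopper's top at (319,256) matches the prediction. I'll descend to the taper.

>>> play_rows([
  {"translation": [0.04, 0, 0], "angular": [0, 0, 0], "grip": 0.7},
  {"translation": [0.033, 0, 0], "angular": [0, 0, 0], "grip": 0.7},
  {"translation": [0, 0, 0], "angular": [0, 0, 0], "grip": 0.7},
  {"translation": [0, 0, 0], "angular": [0, 0, 0], "grip": 0.7},
  {"translation": [0, 0, 0], "angular": [0, 0, 0], "grip": 0.7},
], squeeze=15)

```text
time: 30.9
tool_pos: [441.8, -90.6, 21.8]
tcp_rot: [[0.004, -1.0, 0.022], [-0.001, 0.022, 1.0], [-1.0, -0.004, -0.001]]
contact_force: [-0.1, 0.2, 0.4]
gripper_width: 0.698
```

>>> play_rows([
  {"translation": [0.003, 0, 0], "angular": [0, 0, 0], "grip": 0},
  {"translation": [0, 0, 0], "angular": [0, 0, 0], "grip": 0},
  {"translation": [0, 0, 0], "angular": [0, 0, 0], "grip": 0},
  {"translation": [0, 0, 0], "angular": [0, 0, 0], "grip": 0},
  {"translation": [0, 0, 0], "angular": [0, 0, 0], "grip": 0},
  {"translation": [0, 0, 0], "angular": [0, 0, 0], "grip": 0},
  {"translation": [0, 0, 0], "angular": [0, 0, 0], "grip": 0},
  {"translation": [0, 0, 0], "angular": [0, 0, 0], "grip": 0},
  {"translation": [0, 0, 0], "angular": [0, 0, 0], "grip": 0},
], squeeze=15)

```text
time: 31.8
tool_pos: [440.4, -89.9, 16.3]
tcp_rot: [[0.0, -1.0, 0.021], [0.0, 0.021, 1.0], [-1.0, -0.0, 0.0]]
contact_force: [-0.0, 0.8, 1.1]
gripper_width: 0.277
```

Run:
```python
from h import *
go(441,-90.5,16)
c=capture('side'); cv2.imwrite('pics/s19.png',cv2.resize(c['img'][120:320,240:500,::-1],None,fx=3,fy=3))
c=capture('wrist'); cv2.imwrite('pics/w19.png',c['img'][:,:,::-1])
```

```text
pos [440.4 -89.9  16.3] tool delta [ 0.3 -0.6 -0.5] dist 0.9 yaw 88.78 t 31.8 w 0.277
```

View pics/s19.png

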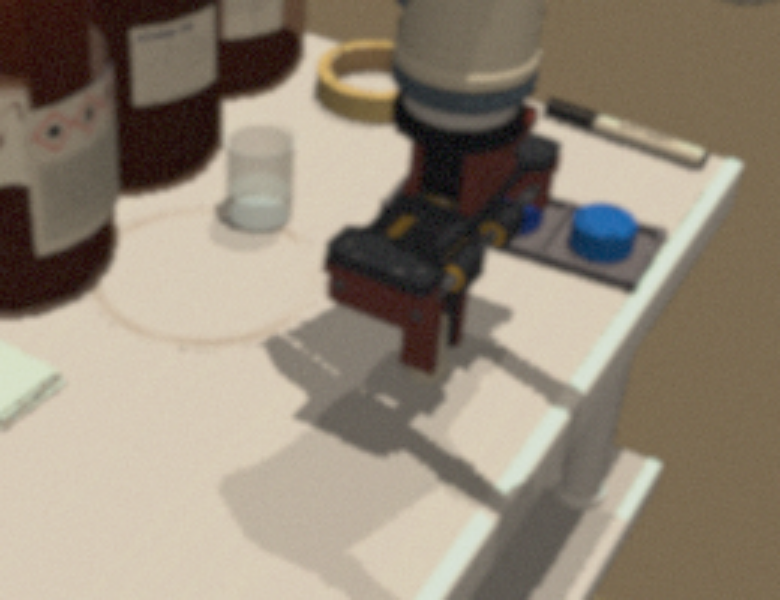

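View pics/w19.png

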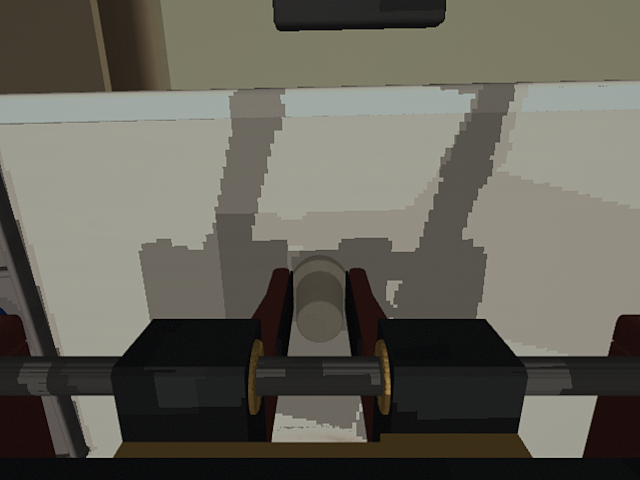

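The jaws stopped at 24.4 mm, which fits the taper. I'll lift gently and check it stays upright.

>>> play_rows([
  {"translation": [-0.01, 0, 0], "angular": [0, 0, 0], "grip": 0},
  {"translation": [-0.02, 0, 0], "angular": [0, 0, 0], "grip": 0},
  {"translation": [-0.03, 0, 0], "angular": [0, 0, 0], "grip": 0},
  {"translation": [-0.03, 0, 0], "angular": [0, 0, 0], "grip": 0},
  {"translation": [0, 0, 0], "angular": [0, 0, 0], "grip": 0},
  {"translation": [0, 0, 0], "angular": [0, 0, 0], "grip": 0},
], squeeze=15)

```text
time: 32.5
tool_pos: [440.7, -90.2, 107.0]
tcp_rot: [[0.002, -1.0, 0.021], [-0.001, 0.021, 1.0], [-1.0, -0.002, -0.001]]
contact_force: [-0.7, 0.7, -1.0]
gripper_width: 0.28
```

Run:
```python
from h import *
go(526.5,-269.7,100)
c=capture('side'); cv2.imwrite('pics/s20.png',cv2.resize(c['img'][120:320,240:500,::-1],None,fx=3,fy=3))
c=capture('wrist'); cv2.imwrite('pics/w20.png',c['img'][:,:,::-1])
```

```text
pos [440.7 -90.2 107. ] tool delta [   7.2  -89.6 -177.6] dist 199.1 yaw 88.77 t 32.5 w 0.28
```

View pics/s20.png

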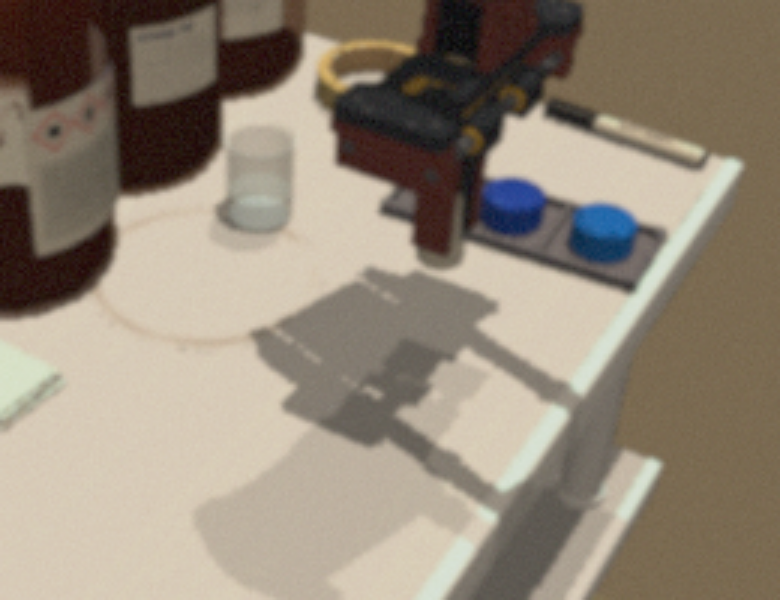

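View pics/w20.png

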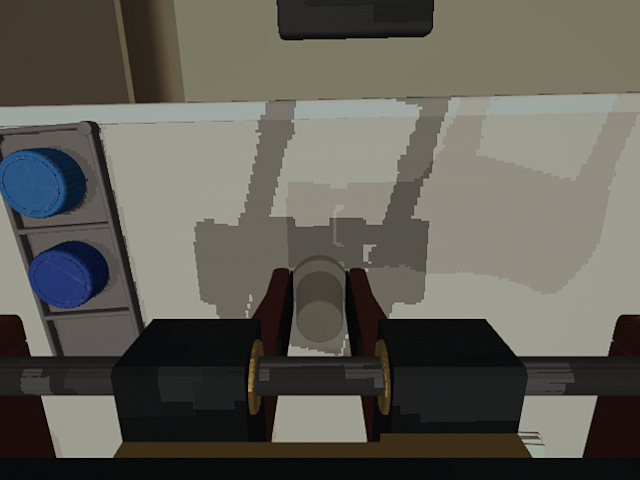

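The stopper is held upright. I'll carry it to the narrow bay centre at (526.7,-270.2).

>>> play_rows([
  {"translation": [0, -0.018, -0.0357], "angular": [0, 0, 0], "grip": 0},
  {"translation": [0, -0.018, -0.0357], "angular": [0, 0, 0], "grip": 0},
  {"translation": [0, -0.018, -0.0357], "angular": [0, 0, 0], "grip": 0},
  {"translation": [0, -0.018, -0.0357], "angular": [0, 0, 0], "grip": 0},
  {"translation": [0, -0.018, -0.0357], "angular": [0, 0, 0], "grip": 0},
  {"translation": [0.03, 0, 0], "angular": [0, 0, 0], "grip": 0},
  {"translation": [0.02, 0, 0], "angular": [0, 0, 0], "grip": 0},
  {"translation": [0, 0, 0], "angular": [0, 0, 0], "grip": 0},
  {"translation": [0, 0, 0], "angular": [0, 0, 0], "grip": 0},
  {"translation": [0, 0, 0], "angular": [0, 0, 0], "grip": 0},
], squeeze=15)

```text
time: 33.6
tool_pos: [526.9, -270.4, 57.3]
tcp_rot: [[0.001, -1.0, 0.021], [-0.001, 0.021, 1.0], [-1.0, -0.001, -0.001]]
contact_force: [-1.0, -0.5, -0.1]
gripper_width: 0.282
```

Run:
```python
from h import *
import pickle
go(526.7,-270.2,19.3)
c=capture('side'); cv2.imwrite('pics/s21.png',cv2.resize(c['img'][120:320,240:500,::-1],None,fx=3,fy=3))
c=capture('wrist'); cv2.imwrite('pics/w21.png',c['img'][:,:,::-1]); pickle.dump(c,open('w21.pkl','wb'))
```

```text
pos [ 526.9 -270.4   57.3] tool delta [38.   0.2  0.2] dist 38.0 yaw 88.79 t 33.6 w 0.282
```

View pics/s21.png

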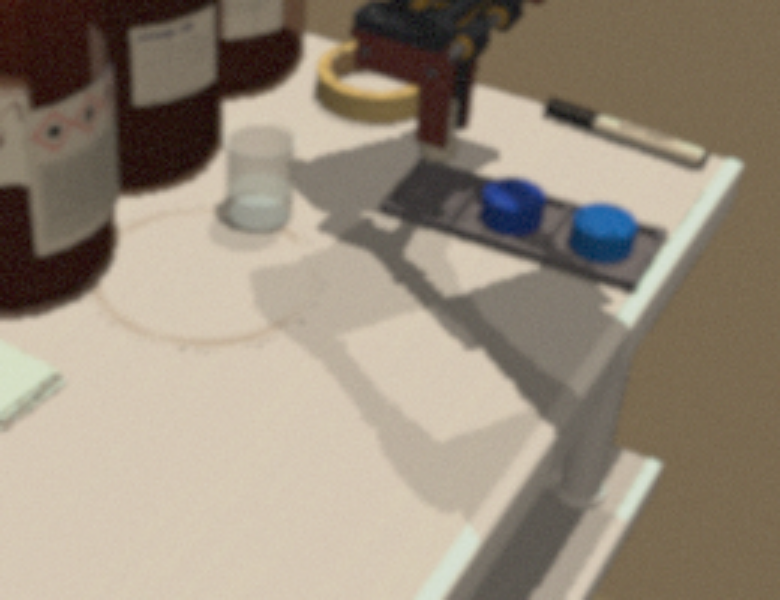

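View pics/w21.png

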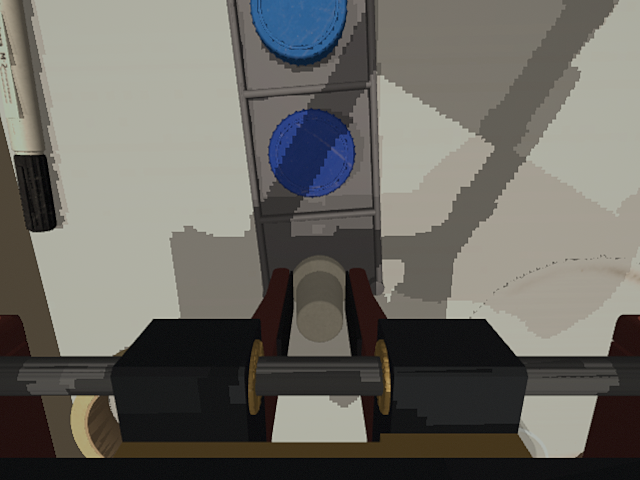

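Run:
```python
from h import *
import pickle
c=pickle.load(open('w21.pkl','rb'))
for p in [(263,218),(373,212),(376,287)]: print(onz(c,p,10).round(1))
```

```text
[ 502.5 -302.8   10. ]
[ 500.2 -239.    10. ]
[ 547.6 -236.2   10. ]
```

The divider sits at x≈501 and the far wall at about 549, so the bay centre comes out at (526.4,-269.6). That agrees with the target, so I'll lower.

>>> play_rows([
  {"translation": [0.02, 0, 0], "angular": [0, 0, 0], "grip": 0},
  {"translation": [0.01, 0, 0], "angular": [0, 0, 0], "grip": 0},
  {"translation": [0.003, 0, 0], "angular": [0, 0, 0], "grip": 0},
  {"translation": [0, 0, 0], "angular": [0, 0, 0], "grip": 0},
  {"translation": [0, 0, 0], "angular": [0, 0, 0], "grip": 0},
  {"translation": [0, 0, 0], "angular": [0, 0, 0], "grip": 0},
], squeeze=15)

```text
time: 34.3
tool_pos: [526.9, -270.6, 24.1]
tcp_rot: [[0.001, -1.0, 0.021], [-0.001, 0.021, 1.0], [-1.0, -0.001, -0.001]]
contact_force: [0.5, -0.4, 0.4]
gripper_width: 0.28
```

>>> play_rows([
  {"translation": [0.002, 0, 0], "angular": [0, 0, 0], "grip": 0},
  {"translation": [0.001, 0, 0], "angular": [0, 0, 0], "grip": 0},
  {"translation": [0.001, 0, 0], "angular": [0, 0, 0], "grip": 0},
  {"translation": [0.001, 0, 0], "angular": [0, 0, 0], "grip": 0},
  {"translation": [0, 0, 0], "angular": [0, 0, 0], "grip": 0},
  {"translation": [0, 0, 0], "angular": [0, 0, 0], "grip": 0},
], squeeze=15)

```text
time: 34.9
tool_pos: [526.6, -270.4, 19.2]
tcp_rot: [[0.001, -1.0, 0.021], [-0.0, 0.021, 1.0], [-1.0, -0.001, -0.0]]
contact_force: [-2.5, 2.0, 4.0]
gripper_width: 0.278
```

Contact force is 4 N at z=19.2, exactly 3 mm above the pick height, so the stopper is seated. Releasing.

>>> play_rows([
  {"translation": [0, 0, 0], "angular": [0, 0, 0], "grip": 0.5},
  {"translation": [0, 0, 0], "angular": [0, 0, 0], "grip": 0.5},
  {"translation": [0, 0, 0], "angular": [0, 0, 0], "grip": 0.5},
  {"translation": [0, 0, 0], "angular": [0, 0, 0], "grip": 0.5},
  {"translation": [0, 0, 0], "angular": [0, 0, 0], "grip": 0.5},
  {"translation": [-0.02, 0, 0], "angular": [0, 0, 0], "grip": 0.5},
  {"translation": [-0.04, 0, 0], "angular": [0, 0, 0], "grip": 0.5},
  {"translation": [-0.04, 0, 0], "angular": [0, 0, 0], "grip": 0.7},
  {"translation": [-0.04, 0, 0], "angular": [0, 0, 0], "grip": 0.7},
  {"translation": [-0.02, 0, 0], "angular": [0, 0, 0], "grip": 0.7},
], squeeze=15)

```text
time: 35.9
tool_pos: [527.4, -270.9, 182.9]
tcp_rot: [[0.005, -1.0, 0.021], [-0.003, 0.021, 1.0], [-1.0, -0.005, -0.003]]
contact_force: [0.6, -0.5, 0.3]
gripper_width: 0.691
```

>>> play_rows([
  {"translation": [0, 0, 0.035], "angular": [0, 0, 0], "grip": 1},
  {"translation": [0, 0, 0.035], "angular": [0, 0, 0], "grip": 1},
  {"translation": [0, 0.02, 0.035], "angular": [0, 0, 0], "grip": 1},
  {"translation": [0, 0.02, 0.035], "angular": [0, 0, 0], "grip": 1},
  {"translation": [0, 0, 0], "angular": [0, 0, 0], "grip": 1},
  {"translation": [0, 0, 0], "angular": [0, 0, 0], "grip": 1},
  {"translation": [0, 0, 0], "angular": [0, 0, 0], "grip": 1},
], squeeze=15)

```text
time: 36.6
tool_pos: [489.8, -130.2, 178.2]
tcp_rot: [[0.0, -1.0, 0.022], [-0.0, 0.022, 1.0], [-1.0, -0.0, -0.0]]
contact_force: [0.2, 0.3, -0.1]
gripper_width: 1.0
```

Run:
```python
from h import *
import pickle
go(526.7,-270.2,19.3)
c=capture('side'); cv2.imwrite('pics/s22.png',c['img'][:,:,::-1]); cv2.imwrite('pics/s22z.png',cv2.resize(c['img'][120:320,240:500,::-1],None,fx=3,fy=3))
c=capture('wrist'); cv2.imwrite('pics/w22.png',c['img'][:,:,::-1])
c=capture('scene'); cv2.imwrite('pics/sc22.png',cv2.resize(c['img'][180:360,170:430,::-1],None,fx=3,fy=3))
```

```text
pos [ 489.8 -130.2  178.2] tool delta [ 159.   -39.9 -139. ] dist 214.9 yaw 88.75 t 36.6 w 1.0
```

View pics/s22.png

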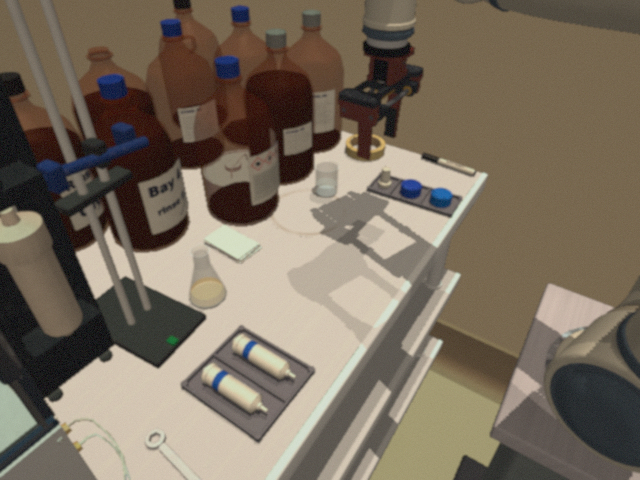

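View pics/s22z.png

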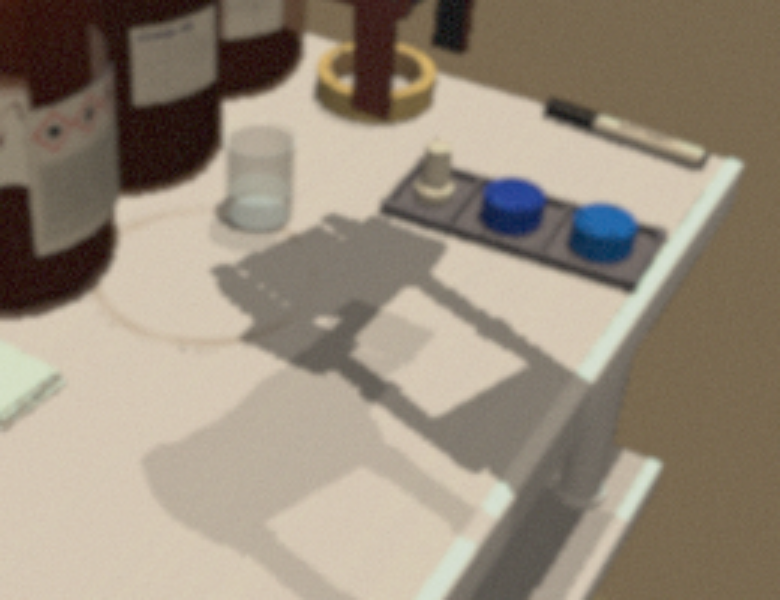

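View pics/w22.png

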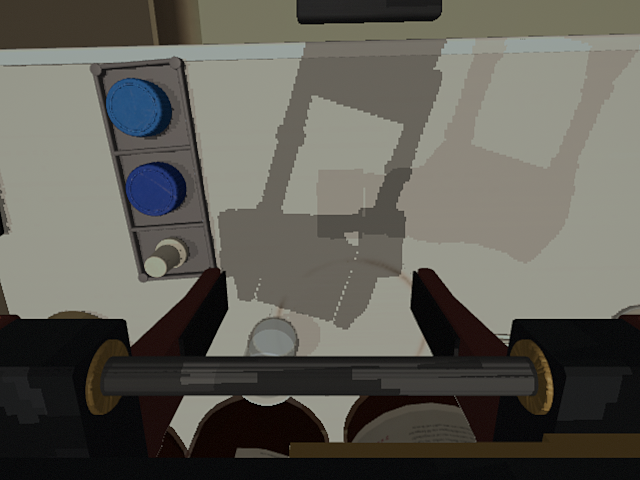

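View pics/sc22.png

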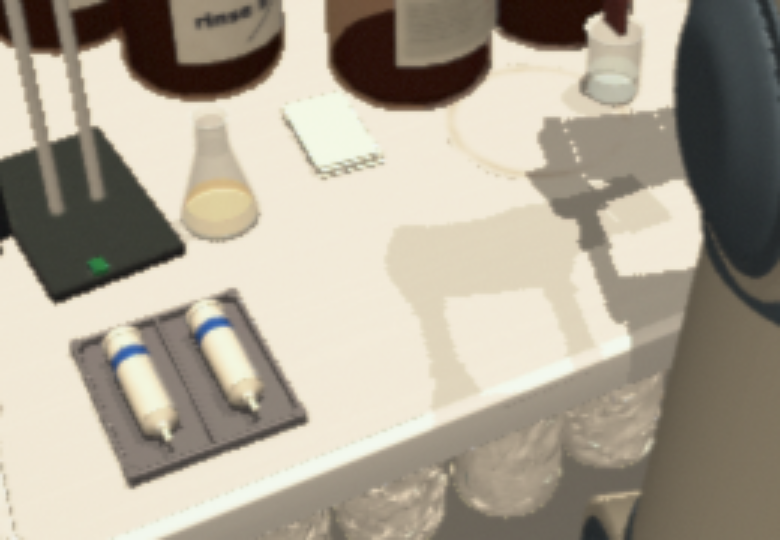

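The side, wrist and scene views all agree. The columns lie in the long bays (side 264,358 and 235,388). The caps (wrist 139,107 and 155,188) and the upright stopper (165,255) stand inside their bays. Flask and beaker are where they were, and the gripper is open, high and clear. Handing in.

```bash
python3 -c "
from h import *
print(finish_job(), get_state()['time'])"
```

```text
the job is handed in; nothing more can be done
the job is handed in; nothing more can be done
```

I placed the parts in the order asked (columns, caps, stopper) and handed the job in at about 37 s on the robot's clock. The hand-in reports no verdict.

- **Placement:** each column lies lengthwise in a long bay, each cap stands top up in a square bay, and the stopper stands on its head in the narrow bay. The final side, wrist and scene pictures show all five clear of the walls.
- **Seating:** before release, each part met the floor with 4 to 12 N of upward force. The tool was then about 3 mm above its pick height, which matches the tray floor.
- **Bystanders:** the flask and beaker stand where they were, and the gripper finished open and clear of everything.
- **Disagreements:** my first side-view estimate of the small tray's y position was about 5 mm off the wrist views. I used the wrist views, which agreed with each other to within about 2 mm.
- **Corrections:** I regripped the first cap about 4 mm higher so the fingertips would clear the tray wall. My first move call was refused for missing fields and moved nothing.

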